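# Load the cassette reader and start the run

## Robot

A 7-joint arm with a two-finger parallel gripper is mounted at the origin on the work surface; the furniture and walls round the work are solid. World frame = base frame: x ahead of the robot, y to its left, z up, the work surface at z = 0. Lengths are in m, angles in degrees, forces in N, time in s.
With the tool pointing down it reaches from about 0.35 to 0.9 m from the base axis. Payload 8.1 kg.
Tool frame: the origin (TCP) lies between the finger pads; the fingertips stand manip.tip_reach ahead of it and the grasp point (between the pads) lies 6 mm ahead of it (manip.tip_reach is the distance from the TCP to the fingertips, in m); z points along the fingers, y is the direction in which the jaws open and shut (so a half turn about z gives the same grasp; the last joint's range is limited). The gripper opens to 92 mm and grips with 3 to 60 N. Pads are 19 mm wide; open, the fingers measure 130 mm over their backs; the gripper's body (75 mm by 190 mm) begins 47 mm behind the grasp point.
Start: joints at [-73.946, 24.895, 1.432, 90.138, -0.665, 64.973, -4.303], TCP at [0.233, 0.58, 0.252] pointing down, gripper open.
Joint ranges: [-149.89, 149.89], [-25.12, 119.58], [-72.63, 75.52], [4.76, 147.25], [-75.54, 255.54], [6.69, 114.76], [-157.13, 157.13]. Speed limits (degrees/s): [127.2, 127.2, 172.46, 172.46, 180, 180, 180].

## Interface

Orientations are given as [roll, pitch, yaw] about the fixed x, y, z axes, in that order (R = Rz(yaw) Ry(pitch) Rx(roll)).
In Python, from workcell import manip gives the robot as it stands.
- The arm moves only by the tool send_rows, never from a script. Its argument "moves" is a list of rows, each a list of 5 numbers: the shift along the world's x, y, z in m, then the turn about the world's z in degrees, then the closure in counts, from 0 (fully open) to 255 (shut). In form: [[tx, ty, tz, twist, fingers], ...]. A call has 1 to 20 rows; each row is the pose to reach, as a shift and turn from the pose measured when the call began; what a row does not reach only later rows make up. A row lasts 1/8 s, in which the tool goes at most 62.5 mm and 10.7 degrees, less where a joint would pass 70% of its speed; a pose out of reach is approached as far as the arm can. A call with a gripper value outside its range is refused whole. The fingers move at their own pace and stop on an object; "force" is the grip in N (left out, the last holds). Time passes only in rows, so rows that repeat a pose let the fingers close. It gives the time, the measured TCP pose, the force and the opening at its end, in the units of the state.
- manip.sense(): the state, without advancing time (a new reading comes with each control period).
- manip.get_image(name): name is "side" or "top" or "wrist"; returns the picture (400x640x3 uint8, blue, green, red); there is no depth.
- manip.camera_params(name): a dict with "fx", "fy", "cx", "cy" (pixels), "R" (3x3) and "t" (3): a world point X has camera coordinates R X + t; the wrist camera has in their place "mount" (4x4, takes a point from camera to tool coordinates, whose origin is the TCP and whose axes are the flange's). Camera axes: x right, y down, z forward; pixel columns grow to the right and rows downward; lengths in m; the calibration is good to about 2 mm. A picture is of the moment at which its call begins: read the wrist's pose just before it. camera_params takes no time and is no camera call.
- manip.job_done(): hands the job in, once; it reports no verdict.
The state is a dict: "time": time; "qpos": joint angles; "joint_velocities": joint speeds; "tau": joint torques, N m; "ee_pos": TCP position; "ee_rot": TCP orientation; "contact_force": force on the tool from outside, world axes, zero at the start; "torque": the same for the moment, N m; "opening": opening from 0.0 (shut) to 1.0 (fully open).
Only numpy, scipy, OpenCV 4.12 (cv2) and the standard library are available. Lean on these libraries where they do the work, as an engineer would, in place of code of your own. Each camera call takes 0.05 s, during which the arm holds its last target.

## Task

Read the finished test cassettes that lie loose on the grey board: pull the reader's drawer right out by its handle, lay every cassette face up into the spring magazine with its blue-printed end to the left (as you face the reader) and press each one down until it snaps under the two catches. Then push the drawer fully home and press the start button on top of the reader. Leave the open specimen cups standing where they are.

Things in the scene. Friction and masses are not known exactly. Their poses are not given: they have to be found in the camera images.
- cassette_1_mid (a point): centre of one loose test cassette, a flat plate 31 wide (x) x 100 long (y) x 5 mm thick (z up when face up); its own +y points to the blue-printed end. 14 g. Starts flat on the board. Four to six cassettes are present; None if absent.
- cassette_2_mid (a point): centre of one loose test cassette, a flat plate 31 wide (x) x 100 long (y) x 5 mm thick (z up when face up); its own +y points to the blue-printed end. 14 g. Starts flat on the board. Four to six cassettes are present; None if absent.
- cassette_3_mid (a point): centre of one loose test cassette, a flat plate 31 wide (x) x 100 long (y) x 5 mm thick (z up when face up); its own +y points to the blue-printed end. 14 g. Starts flat on the board. Four to six cassettes are present; None if absent.
- cassette_4_mid (a point): centre of one loose test cassette, a flat plate 31 wide (x) x 100 long (y) x 5 mm thick (z up when face up); its own +y points to the blue-printed end. 14 g. Starts flat on the board. Four to six cassettes are present; None if absent.
- cassette_5_mid (a point): centre of one loose test cassette, a flat plate 31 wide (x) x 100 long (y) x 5 mm thick (z up when face up); its own +y points to the blue-printed end. 14 g. Starts flat on the board. Four to six cassettes are present; None if absent.
- cassette_6_mid (a point): centre of one loose test cassette, a flat plate 31 wide (x) x 100 long (y) x 5 mm thick (z up when face up); its own +y points to the blue-printed end. 14 g. Starts flat on the board. Four to six cassettes are present; None if absent.
- reader: the white bench-top cassette reader, 190 deep (x) x 200 wide (y) x 124 mm high, fixed to the table; origin under its centre. Its front faces its own -x, its own +y is the left-hand side for someone facing the front. A flat blank display and the start button are on its flat top.
- board: flat grey work board on the table, 250 (x) x 450 mm (y), its top 17 mm above the table, fixed; the loose cassettes lie on its top. Origin under its centre.
- drawer (a joint): how far the drawer is out, m: 0 fully home, 0.15 at the end stop. It slides along the reader's own -x with about 1.5 N of friction and stays where it is left; it may start a little ajar.
- drawer_grip (a point): middle of the drawer's straight horizontal bar handle, which runs 100 mm along the reader's y, 11 mm thick, 98 mm above the table, 35 mm in front of the drawer's front panel (top of the panel 107 mm, top of the reader 124 mm above the table). It can be pinched from above. Axes as the reader's; moves with the drawer.
- magazine (a point): on the axis of the spring magazine, an upright open-topped column in the drawer, level with the underside of its two catches, 66 mm above the table. Axes as the reader's. Takes cassettes lying flat, length along y, with 2 mm play all round. Four corner angles guide them: straight up to 19 mm above this point, then 11 mm of lips flared out 25 degrees. Middle 72 mm of the long sides open for fingers.
- magazine_left (a point): left (reader's +y) end of the column, 50 mm from magazine; the blue end goes here. With the drawer full out, the drawer's front panel and the housing's front each stand 75 mm from the column's axis. Drawer floor is 42 mm below this point.
- lift (a joint): how far the magazine's spring plate is pressed down, m: 0 at the top (1 mm below the underside of the catches) to 0.037. About 4 mm with one cassette latched and 5 mm more for each further one; its spring pushes up with 2.5 N at the top, rising to 8 N with six.
- catch_l (a joint): how far the left sprung catch is pushed back, m (0 to 0.009). Catches jut 4 mm over each end of a cassette, ramp on top: a cassette let go in the column rests on the ramps, underside about 9 mm above magazine. Pressed down in the middle (5 to 12 N) it pushes the catches back and snaps under them once its top is just below magazine; press some 3 mm past.
- catch_r (a joint): the same for the right catch. The catches then hold the stack down, the latest cassette on top; a latched cassette cannot be lifted out.
- start (a joint): travel of the start button, m: 0 up, 0.005 fully pressed (about 4 N); springs back
- start_top (a point): centre of the top face of the start button, a round grey button 26 mm across on the reader's top, pressed straight down
- open_cup_1: an open specimen cup, 63 mm across and 57 mm high, standing on the table left of the board; leave alone. Origin under its centre.
- open_cup_2: another such open cup beside it; leave alone
There are look-alikes about, which are no part of the job. Leave any black look-alike of the part that bears cassette_1_mid alone.

How it is judged (in metres and radians):
On the way, in this order (a step that is already met when the one before it is completed fails the run):
1. the drawer is pulled out at least 140 mm (value of joint drawer above 0.14 m), for 0.2 s.
2. every cassette lies under both catches of the magazine, face up and level, blue end left, with the drawer still out at least 100 mm (z of each of cassette_1_mid, cassette_2_mid, cassette_3_mid, cassette_4_mid, cassette_5_mid, cassette_6_mid in the frame of magazine below 0 m and horizontal distance between each of cassette_1_mid, cassette_2_mid, cassette_3_mid, cassette_4_mid, cassette_5_mid, cassette_6_mid and magazine below 0.008 m and angle between each of cassette_1_mid, cassette_2_mid, cassette_3_mid, cassette_4_mid, cassette_5_mid, cassette_6_mid's own z axis and vertical below 0.06 rad and y of magazine_left in the frame of cassette_1_mid above 0.03 m and y of magazine_left in the frame of cassette_2_mid above 0.03 m and y of magazine_left in the frame of cassette_3_mid above 0.03 m and y of magazine_left in the frame of cassette_4_mid above 0.03 m and y of magazine_left in the frame of cassette_5_mid above 0.03 m and y of magazine_left in the frame of cassette_6_mid above 0.03 m and value of joint drawer above 0.1 m), for 0.3 s.
3. the drawer is pushed home (less than 4 mm out) (value of joint drawer below 0.004 m), for 0.2 s.
4. the start button is pressed at least 3.5 mm (value of joint start above 0.0035 m and value of joint drawer below 0.004 m), for 0.05 s.
At the end, for the whole second after the job is handed in: Drawer within 4 mm of home; start button pressed and back up; every cassette below the catches of the magazine (centre under the catches' underside, within 8 mm of the axis, tilted under 0.06 rad, blue end left); both open cups upright (z of each of cassette_1_mid, cassette_2_mid, cassette_3_mid, cassette_4_mid, cassette_5_mid, cassette_6_mid in the frame of magazine below 0 m and horizontal distance between each of cassette_1_mid, cassette_2_mid, cassette_3_mid, cassette_4_mid, cassette_5_mid, cassette_6_mid and magazine below 0.008 m and angle between each of cassette_1_mid, cassette_2_mid, cassette_3_mid, cassette_4_mid, cassette_5_mid, cassette_6_mid's own z axis and vertical below 0.06 rad and y of magazine_left in the frame of cassette_1_mid above 0.03 m and y of magazine_left in the frame of cassette_2_mid above 0.03 m and y of magazine_left in the frame of cassette_3_mid above 0.03 m and y of magazine_left in the frame of cassette_4_mid above 0.03 m and y of magazine_left in the frame of cassette_5_mid above 0.03 m and y of magazine_left in the frame of cassette_6_mid above 0.03 m and value of joint drawer below 0.004 m and value of joint start below 0.0015 m and angle between each of open_cup_1, open_cup_2's own z axis and vertical below 0.1 rad); the robot touches nothing.
It fails at once if an open specimen cup is tipped by more than 0.5 rad or shoved more than 30 mm (angle between any of open_cup_1, open_cup_2's own z axis and vertical above 0.5 rad or distance of any of open_cup_1, open_cup_2 from where it was at the start of the episode above 0.03 m).
Of cassette_1, cassette_2, cassette_3, cassette_4, cassette_5, cassette_6 only 4 to 6 are there at a start; the rules pass over those that are not, and their reading is None.
At some moment in a run one of cassette_1, cassette_2, cassette_3, cassette_4, cassette_5, cassette_6 may be knocked a few centimetres aside while the robot is not near it.
Once in a run the grip may slacken for a moment while it holds something.
It also fails if it takes over 210 s, if anything falls off the work surface, if the arm or the gripper's body presses on something with over 40 N, if the wrist force passes 120 N, or if a joint passes its speed limit or range.

## Working session

There is one attempt and no reset: what is moved stays moved. The work goes in short steps, Python scripts to look and compute and a tool call to move; the robot and the scene stay as the last step left them, time stands still between calls to the robot, and variables do not carry over. Pictures are saved under pics/ and viewed, and the job is handed in when it is done.

Besides the shell and the picture viewer there is one more tool, called by a JSON object that holds its "method" and its "body". send_rows: Moves the arm, as the interface text tells. Its arguments: {"type":"object","properties":{"moves":{"type":"array","items":{"type":"array","items":{"type":"number"}}},"force":{"type":"number"}},"required":["moves"]}

```bash
ls; mkdir -p pics
python3 - <<'E'
from workcell import manip
import cv2
print(manip.tip_reach)
s=manip.sense()
for k in s: print(k,s[k])
for n in ("side","top","wrist"):
    cv2.imwrite(f"pics/{n}0.png",manip.get_image(n))
    print(n,manip.camera_params(n))
E
```

```text
pics
0.025
time 0.0
qpos [-73.94598361  24.93688186   1.43007131  90.18932095  -0.66383894
  64.97265004  -4.30478766]
joint_velocities [-0.08902815 -0.08087508  0.05245857 -0.05806429  0.08976756 -0.07832445
  0.00324203]
tau [-4.89170475e-05 -6.67852163e+01  9.84220840e-01 -3.14459896e+01
 -6.07630145e-02  4.27778217e-02  1.56501196e-04]
ee_pos [0.23331746 0.57930866 0.25093864]
ee_rot [-1.79909850e+02  8.62433825e-03  1.58062605e+02]
contact_force [1.12134124 1.08570641 0.67399213]
torque [-0.04256332  0.00989475  0.02691675]
opening 1.0042817567161708
side {'fx': 436.42842574666093, 'fy': 436.42842574666093, 'cx': 325.09673758482865, 'cy': 201.48312875708723, 'R': array([[-0.99862408, -0.04666071, -0.02393182],
       [-0.00113521,  0.47549436, -0.87971804],
       [ 0.05242771, -0.87848044, -0.47489309]]), 't': array([0.50111532, 0.07643966, 1.6611271 ])}
top {'fx': 402.7164825665439, 'fy': 402.7164825665439, 'cx': 314.2684727777104, 'cy': 202.95842780843688, 'R': array([[-0.00284842, -0.99992099, -0.01224333],
       [-0.9983636 ,  0.00354283, -0.05707513],
       [ 0.057114  ,  0.01206072, -0.99829481]]), 't': array([0.01424965, 0.48548582, 1.25172813])}
wrist {'fx': 314.31484549059485, 'fy': 314.31484549059485, 'cx': 320.39301377403007, 'cy': 199.16509830157005, 'mount': array([[ 9.43782599e-04, -9.66717583e-01, -2.55844141e-01,
         6.92788264e-02],
       [ 9.99999204e-01,  6.98171330e-04,  1.05082472e-03,
         1.19816239e-04],
       [-8.37227687e-04, -2.55844929e-01,  9.66717472e-01,
        -1.32772354e-01],
       [ 0.00000000e+00,  0.00000000e+00,  0.00000000e+00,
         1.00000000e+00]])}
```

View pics/top0.png

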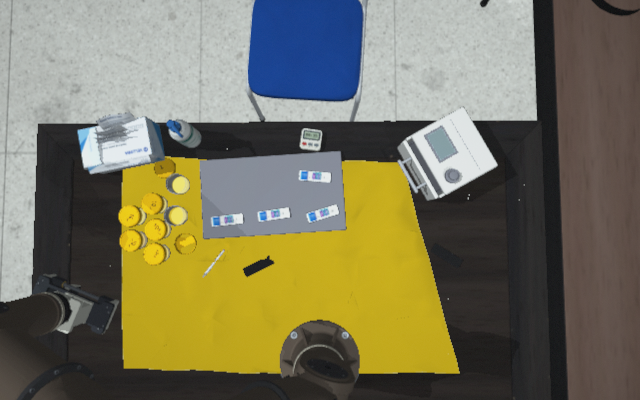

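View pics/side0.png

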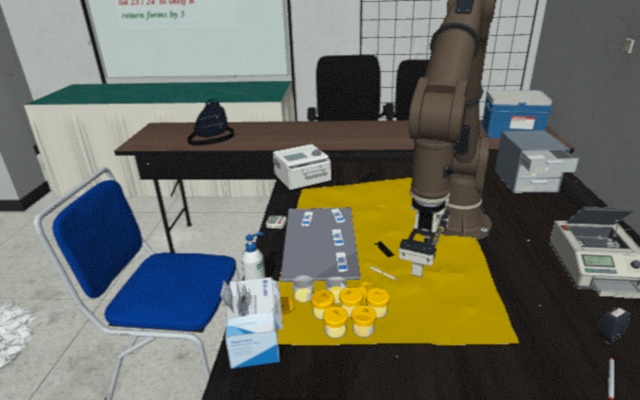

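View pics/wrist0.png

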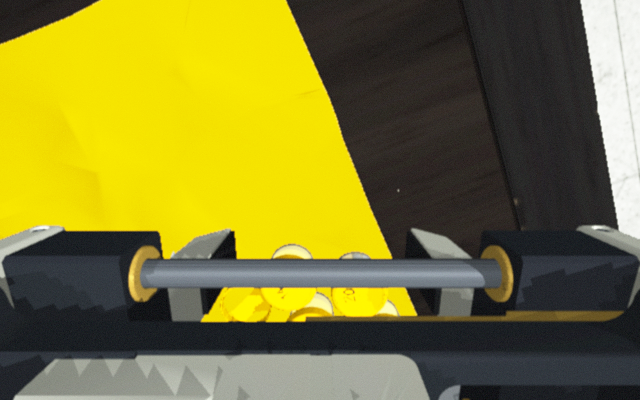

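```bash
cat > h.py <<'E'
import numpy as np, cv2
from scipy.spatial.transform import Rotation as Ro
from workcell import manip
def cam(n,s=None):
    p=manip.camera_params(n); K=np.array([[p['fx'],0,p['cx']],[0,p['fy'],p['cy']],[0,0,1]])
    if n!='wrist': return K,p['R'],p['t']
    s=s or manip.sense()
    T=np.eye(4);T[:3,:3]=Ro.from_euler('xyz',s['ee_rot'],degrees=True).as_matrix();T[:3,3]=s['ee_pos']
    W=T@p['mount']; Rc=W[:3,:3].T
    return K,Rc,-Rc@W[:3,3]
def proj(c,X):
    K,R,t=c; q=np.atleast_2d(X)@R.T+t; q=q@K.T; return q[:,:2]/q[:,2:]
def back(c,uv,z):
    K,R,t=c; uv=np.atleast_2d(uv).astype(float)
    d=np.c_[uv,np.ones(len(uv))]@np.linalg.inv(K).T@R; o=-R.T@t
    return o+d*((z-o[2])/d[:,2])[:,None]
def shot(n,name):
    s=manip.sense(); c=cam(n,s); im=manip.get_image(n); cv2.imwrite(f'pics/{name}.png',im); np.savez(f'pics/{name}.npz',K=c[0],R=c[1],t=c[2]); return im,c
def load(name):
    z=np.load(f'pics/{name}.npz'); return cv2.imread(f'pics/{name}.png'),(z['K'],z['R'],z['t'])
def crop(im,x0,y0,x1,y1,f,name):
    cv2.imwrite(f'pics/{name}.png',cv2.resize(im[y0:y1,x0:x1],None,fx=f,fy=f,interpolation=cv2.INTER_CUBIC))
E
python3 - <<'E'
from h import *
im=cv2.imread('pics/top0.png')
crop(im,190,145,350,245,5,'c1'); crop(im,390,100,510,210,5,'c2')
E
```

```text
(no output)
```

View pics/c1.png

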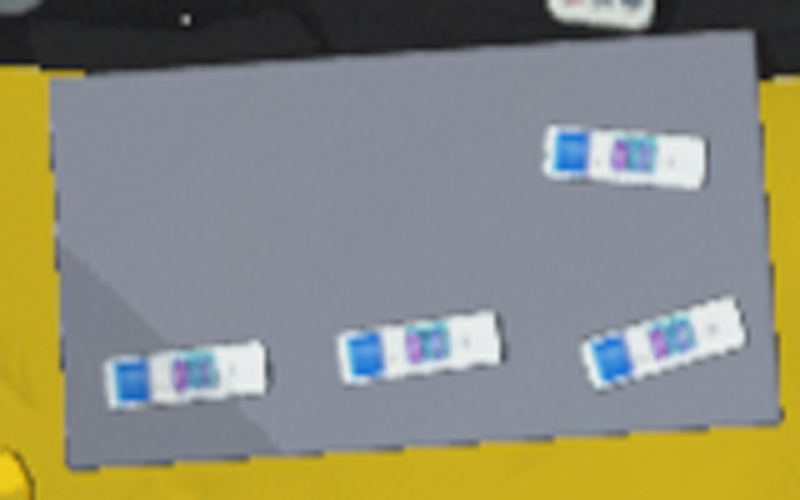

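View pics/c2.png

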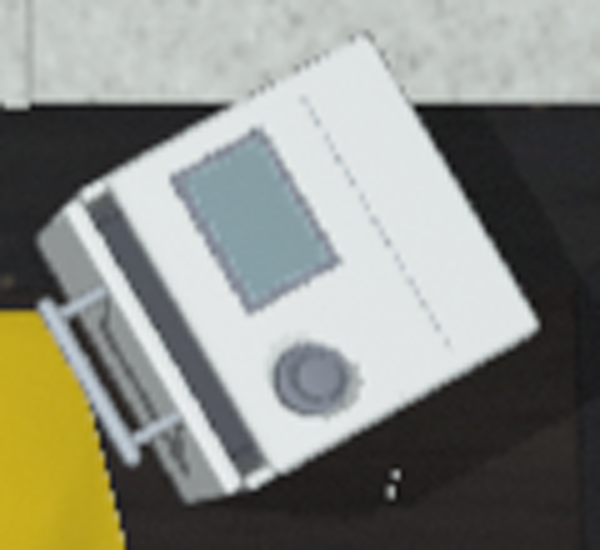

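Run:
```python
from h import *
im=cv2.imread('pics/top0.png'); c=cam('top')
def B(p,z,x0=390,y0=100): 
    p=np.array(p,float); return back(c,(p+.5)/5-.5+[x0,y0],z)
P=B([(538,325),(365,35),(92,190),(250,487)],.124); print(P.round(4)); 
for i in range(4):
    d=P[(i+1)%4]-P[i]; print(np.linalg.norm(d),np.degrees(np.arctan2(d[1],d[0])))
H=B([(48,305),(130,460)],.1035); d=H[0]-H[1]; print('handle',H,H.mean(0),np.linalg.norm(d),np.degrees(np.arctan2(d[1],d[0])))
print('start',B([(315,380)],.13))
print('board',B([(52,80),(752,30),(778,422),(70,467)],.017,190,145))
# cassettes
sub=im[150:242,200:346]; hsv=cv2.cvtColor(sub,cv2.COLOR_BGR2HSV)
m=((sub.min(2)>185)|((hsv[...,1]>60)&(hsv[...,2]>120)&(hsv[...,0]>90)&(hsv[...,0]<170))).astype(np.uint8)
m=cv2.morphologyEx(m,cv2.MORPH_CLOSE,np.ones((3,3)))
n,l,st,ce=cv2.connectedComponentsWithStats(m)
for i in range(1,n):
    if st[i,4]<150 or st[i,4]>700: continue
    ys,xs=np.nonzero(l==i); W=back(c,np.c_[xs+200,ys+150],.022)[:,:2]
    mu=W.mean(0); w,v=np.linalg.eigh(np.cov((W-mu).T)); a=v[:,1]; a=a if a[1]>0 else -a
    print(st[i,4],mu.round(4),'L,W',np.sqrt(12*w).round(4),'yaw',np.degrees(np.arctan2(a[1],a[0]))-90)
```

```text
[[ 0.5876 -0.5138  0.124 ]
 [ 0.7572 -0.419   0.124 ]
 [ 0.6673 -0.2599  0.124 ]
 [ 0.495  -0.3472  0.124 ]]
0.1942886519519956 29.20325465521116
0.18274533254893918 119.45765684030417
0.19317222538123627 -153.1069871665556
0.19053094126601586 -60.93568272313487
handle [[ 0.6038421  -0.23761987  0.1035    ]
 [ 0.51253045 -0.28396529  0.1035    ]] [ 0.55818627 -0.26079258  0.1035    ] 0.10239978495019601 26.910166914587368
start [[ 0.55567718 -0.38365256  0.13      ]]
board [[ 0.62093521  0.37400019  0.017     ]
 [ 0.65059301 -0.06903279  0.017     ]
 [ 0.40360897 -0.08364604  0.017     ]
 [ 0.37671609  0.35941808  0.017     ]]
313 [0.5696 0.0114] L,W [0.031  0.0994] yaw -4.917694904257502
304 [ 0.4529 -0.0129] L,W [0.0301 0.0983] yaw 17.140838251173093
312 [0.4505 0.1401] L,W [0.0308 0.0987] yaw 7.9255066699623455
294 [0.4344 0.2844] L,W [0.0296 0.0985] yaw 6.646174268548606
```

{"method": "send_rows", "body": {"moves": [[0.277,-0.864,0.05,-130,195],[0.277,-0.864,0.05,-130,195],[0.277,-0.864,0.05,-130,195],[0.277,-0.864,0.05,-130,195],[0.277,-0.864,0.05,-130,195],[0.277,-0.864,0.05,-130,195],[0.277,-0.864,0.05,-130,195],[0.277,-0.864,0.05,-130,195],[0.277,-0.864,0.05,-130,195],[0.277,-0.864,0.05,-130,195],[0.277,-0.864,0.05,-130,195],[0.277,-0.864,0.05,-130,195],[0.277,-0.864,0.05,-130,195],[0.277,-0.864,0.05,-130,195],[0.277,-0.864,0.05,-130,195],[0.277,-0.864,0.05,-130,195],[0.277,-0.864,0.05,-130,195],[0.277,-0.864,0.05,-130,195]], "force": 30}}

```text
time: 2.4
ee_pos: [0.5105, -0.2829, 0.3011]
ee_rot: [-179.9, -0.0, 28.2]
contact_force: [0.1, 0.7, 0.3]
opening: 0.237
```

Run:
```python
from h import *
s=manip.sense(); print(s['time'],s['ee_pos'],s['ee_rot'],s['opening'],s['qpos'],s['contact_force'])
shot('wrist','w1')
```

```text
2.4 [ 0.51046579 -0.28294788  0.30105568] [-1.79875141e+02 -2.61625068e-02  2.81771502e+01] 0.23714627172499209 [ -9.8197322   23.24558479  48.4387079   94.56041027 -18.32894024
  70.59372142 -19.3084299 ] [0.14362165 0.69074968 0.31493267]
```

View pics/w1.png

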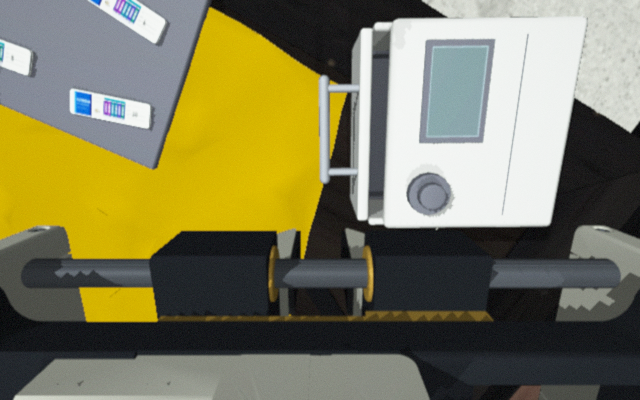

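Run:
```python
from h import *
im,c=load('w1'); crop(im,310,5,450,235,2.6,'c3'); crop(im,310,60,410,240,3.3,'c4')
```

```text
(no output)
```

View pics/c3.png

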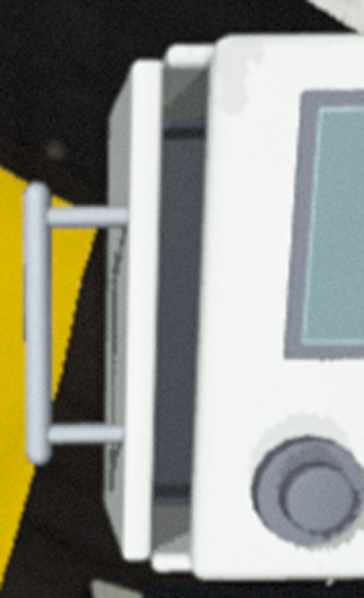

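Run:
```python
from h import *
im,c=load('w1'); ct=cam('top')
f=lambda p: (np.array(p,float)+.5)/2.6-.5+[310,5]
def line(a,b,z,n,conv=True):
    p=f([a,b]) if conv else np.array([a,b],float)
    W=back(c,p,z); d=W[0]-W[1]; print(n,W[:,:2].round(4).tolist(),'len',np.linalg.norm(d).round(4),'ang',np.degrees(np.arctan2(d[1],d[0])).round(2)); return W
h=line((37,185),(39.5,462),.098,'handle')
line((135,65),(125,555),.107,'panel')
F=line((217,40),(198,572),.124,'front')
Bk=line((586,17),(553,226),.124,'back',False)
# depth
yaw=np.radians(-61.5); ex=np.array([np.cos(yaw),np.sin(yaw)])
print('centre',(F[:,:2].mean(0)+Bk[:,:2].mean(0))/2, 'depth',(Bk-F)[:,:2]@ex)
print('handle mid',h.mean(0), 'front-handle along x',(F[:,:2].mean(0)-h[:,:2].mean(0))@ex)
# check reprojection in top
print(proj(ct,h), 'expected ~(399.5,161),(416,192)')
# button triangulate
u=f([(320,495)])[0]; ut=[390+(315.5)/5-.5,100+380.5/5-.5]
for z in (.124,.130,.136,.142): print(z,back(c,u,z)[0,:2].round(4),back(ct,ut,z)[0,:2].round(4))
```

```text
handle [[0.6061, -0.2342], [0.5109, -0.2869]] len 0.1088 ang 28.95
panel [[0.6578, -0.2466], [0.4945, -0.3366]] len 0.1864 ang 28.86
front [[0.6731, -0.2675], [0.5061, -0.3614]] len 0.1916 ang 29.35
back [[0.7555, -0.4161], [0.5873, -0.5152]] len 0.1952 ang 30.52
centre [ 0.6304823  -0.39004335] depth [0.16984192 0.17390499]
handle mid [ 0.55853243 -0.2605721   0.098     ] front-handle along x 0.06217633471878023
[[397.66592657 160.13187363]
 [416.16830929 192.30442917]] expected ~(399.5,161),(416,192)
0.124 [ 0.5559 -0.3868] [ 0.5564 -0.3856]
0.13 [ 0.5561 -0.3841] [ 0.5557 -0.3837]
0.136 [ 0.5564 -0.3815] [ 0.5549 -0.3817]
0.142 [ 0.5567 -0.3789] [ 0.5542 -0.3797]
```

{"method": "send_rows", "body": {"moves": [[0.047,0.024,-0.05,0.9,198],[0.047,0.024,-0.1,0.9,198],[0.047,0.024,-0.13,0.9,198],[0.047,0.024,-0.15,0.9,198],[0.047,0.024,-0.165,0.9,198],[0.047,0.024,-0.18,0.9,198],[0.047,0.024,-0.19,0.9,198],[0.047,0.024,-0.197,0.9,198],[0.047,0.024,-0.197,0.9,198]]}}

```text
time: 3.58
ee_pos: [0.5574, -0.259, 0.104]
ee_rot: [-179.9, -0.0, 29.1]
contact_force: [-0.3, -0.1, 0.1]
opening: 0.224
```

Run:
```python
from h import *
shot('wrist','w2')
```

```text
(no output)
```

View pics/w2.png

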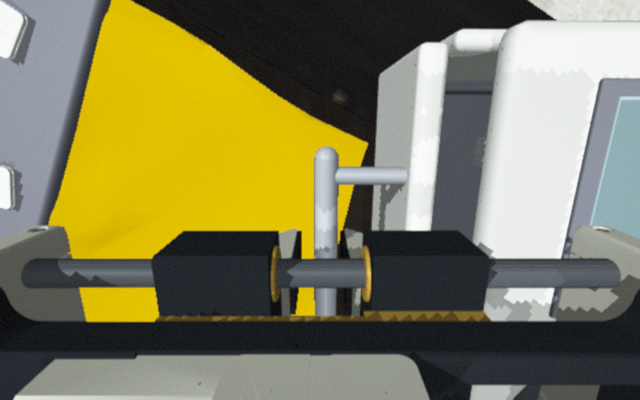

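{"method": "send_rows", "body": {"moves": [[0,0,0,0,255],[0,0,0,0,255],[0,0,0,0,255],[-0.0048,0.0087,0,0,255],[-0.0145,0.0262,0,0,255],[-0.0242,0.0437,0,0,255],[-0.034,0.0612,0,0,255],[-0.0436,0.0787,0,0,255],[-0.0533,0.0962,0,0,255],[-0.0582,0.105,0,0,255]]}}

```text
time: 4.88
ee_pos: [0.4991, -0.1528, 0.1047]
ee_rot: [-179.9, -0.1, 29.1]
contact_force: [3.1, -1.9, 4.0]
opening: 0.106
```

{"method": "send_rows", "body": {"moves": [[-0.0024,0.0044,0,0,255],[-0.0048,0.0087,0,0,255],[-0.0073,0.0131,0,0,255],[-0.0097,0.0175,0,0,255],[-0.0097,0.0175,0,0,255]]}}

```text
time: 5.5
ee_pos: [0.4891, -0.1346, 0.1047]
ee_rot: [-179.8, -0.1, 29.1]
contact_force: [0.0, 1.7, 4.4]
opening: 0.105
```

{"method": "send_rows", "body": {"moves": [[-0.0024,0.0044,0,0,255],[-0.0048,0.0087,0,0,255],[-0.0063,0.0114,0,0,255],[-0.0063,0.0114,0,0,255]]}}

```text
time: 6.0
ee_pos: [0.4864, -0.1297, 0.1051]
ee_rot: [179.3, -0.2, 28.9]
contact_force: [19.0, -26.1, -29.1]
opening: 0.107
```

{"method": "send_rows", "body": {"moves": [[0.0005,-0.001,0,0,255],[0.0005,-0.001,0,0,190],[0.0005,-0.001,0,0,190],[0.0,0.0,0.03,0,190],[0,0,0.08,0,190],[0.05,-0.09,0.14,0,100],[0.05,-0.09,0.18,0,100],[-0.01,-0.1,0.21,0,100],[-0.01,-0.13,0.21,0,100],[-0.01,-0.13,0.21,0,100],[-0.01,-0.13,0.21,0,100]]}}

```text
time: 7.38
ee_pos: [0.4764, -0.2585, 0.3144]
ee_rot: [179.4, -0.2, 29.0]
contact_force: [-0.3, 0.8, -0.3]
opening: 0.61
```

Run:
```python
from h import *
print(manip.sense()['ee_pos'],manip.sense()['ee_rot'])
shot('wrist','w3'); shot('top','t3')
```

```text
[ 0.47638533 -0.25849918  0.31443919] [ 1.79437606e+02 -1.77864698e-01  2.89643684e+01]
```

View pics/w3.png

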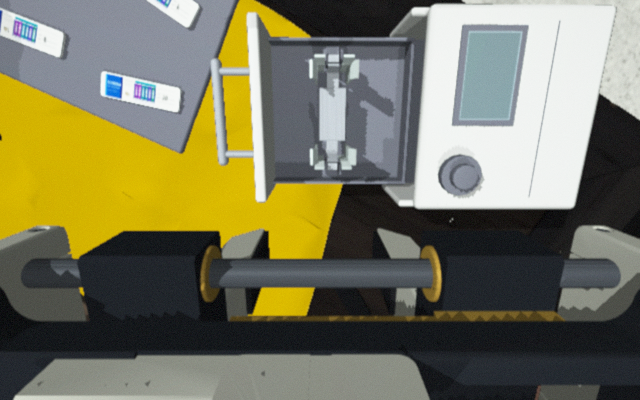

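View pics/t3.png

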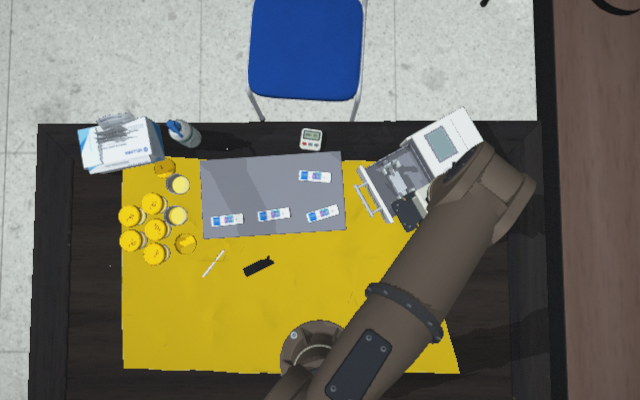

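Run:
```python
from h import *
im,c=load('w3'); crop(im,255,20,425,200,3.3,'c5')
```

```text
(no output)
```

View pics/c5.png

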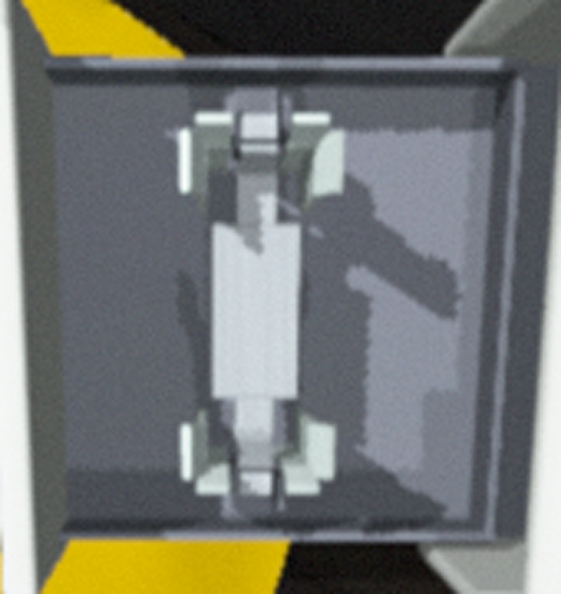

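Run:
```python
from h import *
im,c=load('w3')
f=lambda p: (np.array(p,float)+.5)/3.3-.5+[255,20]
yaw=np.radians(-61); ex=np.array([np.cos(yaw),np.sin(yaw)]); ey=np.array([-ex[1],ex[0]])
def pt(p,z): return back(c,f([p]),z)[0,:2]
def rr(n,p,z):
    w=pt(p,z); print(n,w.round(4),'x',(w@ex).round(4),'y',(w@ey).round(4)); return w
for n,p in dict(LT=(180,160),LB=(181,452),RT=(344,160),RB=(335,452),TT=(262,112),TB=(258,494)).items(): rr(n,p,.096)
for n,p in dict(p1=(212,225),p2=(300,223),p3=(297,398),p4=(212,398)).items(): rr(n,p,.065)
# panel top outer/inner edges & housing
h=back(c,[(216.5,60),(223,162)],.098); d=h[0]-h[1]; print('handle',h,h.mean(0),np.linalg.norm(d),np.degrees(np.arctan2(d[1],d[0])))
hm=h.mean(0)[:2]; print('mag from handle',hm+0.11*ex,(hm@ex)+.11,hm@ey)
u=back(c,[(604,5),(574,208)],.124);d=u[0]-u[1];print(np.degrees(np.arctan2(d[1],d[0])))
for a,b,z in (((427,8),(413,206),.124),((259,15),(262,198),.107)):
    u=back(c,[a,b],z);d=u[0]-u[1];print(u,np.degrees(np.arctan2(d[1],d[0])), u.mean(0)[:2]@ex,u.mean(0)[:2]@ey)
```

```text
LT [ 0.5739 -0.1926] x 0.4467 y 0.4086
LB [ 0.4932 -0.2368] x 0.4463 y 0.3166
RT [ 0.5991 -0.2379] x 0.4985 y 0.4087
RB [ 0.5185 -0.2824] x 0.4984 y 0.3165
TT [ 0.5987 -0.2083] x 0.4725 y 0.4226
TB [ 0.4934 -0.2667] x 0.4724 y 0.3022
p1 [ 0.5642 -0.2097] x 0.4569 y 0.3918
p2 [ 0.5797 -0.2362] x 0.4876 y 0.3925
p3 [ 0.5272 -0.2655] x 0.4878 y 0.3324
p4 [ 0.5122 -0.2385] x 0.4569 y 0.3324
handle [[ 0.5342915  -0.10590444  0.098     ]
 [ 0.44168042 -0.15548748  0.098     ]] [ 0.48798596 -0.13069596  0.098     ] 0.10504898554056498 28.16415002740308
mag from handle [ 0.54131502 -0.22690413] 0.460889551938419 0.36343948033434575
32.61492879820366
[[ 0.66883971 -0.26519996  0.124     ]
 [ 0.50383548 -0.35816004  0.124     ]] 29.396041157260147 0.5568635742824243 0.36171695396312953
[[ 0.59126237 -0.12819271  0.107     ]
 [ 0.42833535 -0.21204699  0.107     ]] 27.233699392215815 0.3959455666358485 0.36340438955903354
```

{"method": "send_rows", "body": {"moves": [[-0.006,0.188,-0.02,78,110],[-0.006,0.188,-0.05,78,110],[-0.006,0.188,-0.094,78,110],[-0.006,0.188,-0.094,78,110],[-0.006,0.188,-0.094,78,110],[-0.006,0.188,-0.094,78,110],[-0.006,0.188,-0.094,78,110],[-0.006,0.188,-0.094,78,110],[-0.006,0.188,-0.094,78,110],[-0.006,0.188,-0.094,78,110]]}}

```text
time: 8.72
ee_pos: [0.4706, -0.0696, 0.22]
ee_rot: [179.5, -0.2, 107.0]
contact_force: [0.4, 0.1, -0.4]
opening: 0.567
```

```bash
cat >> h.py <<'E'
def cassettes(im,c,z=.022,amin=800):
    """white/coloured plates on board in a wrist picture -> centre, L/W, yaw"""
    hsv=cv2.cvtColor(im,cv2.COLOR_BGR2HSV)
    m=((im.min(2)>175)|((hsv[...,1]>60)&(hsv[...,2]>110)&(hsv[...,0]>85)&(hsv[...,0]<170))).astype(np.uint8)
    m=cv2.morphologyEx(m,cv2.MORPH_CLOSE,np.ones((9,9)))
    m[225:]=0
    n,l,st,ce=cv2.connectedComponentsWithStats(m); out=[]
    for i in range(1,n):
        if st[i,4]<amin: continue
        edge=st[i,0]==0 or st[i,1]==0 or st[i,0]+st[i,2]==640 or st[i,1]+st[i,3]>=225
        cn=max(cv2.findContours((l==i).astype(np.uint8),0,cv2.CHAIN_APPROX_NONE)[0],key=len)[:,0]
        W=back(c,cn,z)[:,:2]
        (a,b),(w,h),an=cv2.minAreaRect((W*1000).astype(np.float32))
        if w>h: an+=90; w,h=h,w
        an=(an+90)%180-90   # long axis = an+90 ; yaw=an
        ys,xs=np.nonzero(l==i); V=back(c,np.c_[xs,ys],z)[:,:2]; mu=V.mean(0); ww,v=np.linalg.eigh(np.cov((V-mu).T)); q=v[:,1]
        ya=(np.degrees(np.arctan2(q[1],q[0])))%180-90
        print('edge' if edge else 'ok',st[i,:4],'rect c',round(a/1000,4),round(b/1000,4),'WL',round(w,1),round(h,1),'yaw',round(an,1),'| mean',mu.round(4),'WL',(np.sqrt(12*ww)*1000).round(1),'yaw',round(ya,1))
E
python3 - <<'E'
from h import *
s=manip.sense();print(s['ee_pos'],s['ee_rot'])
im,c=shot('wrist','w4'); cassettes(im,c)
E
```

```text
[ 0.47061989 -0.06961277  0.21995491] [ 1.79470489e+02 -1.52048432e-01  1.07010252e+02]
edge [501  51 139 174] rect c 0.7182 0.0314 WL 144.0 184.5 yaw 31.6 | mean [0.7436 0.0355] WL [130.6 147.1] yaw 61.2
ok [304  72  31 100] rect c 0.4524 -0.0098 WL 30.8 98.7 yaw 16.4 | mean [ 0.4517 -0.0082] WL [31.  98.8] yaw 16.7
ok [401  83  67 100] rect c 0.5687 0.014 WL 31.3 99.7 yaw -4.5 | mean [0.569  0.0158] WL [30.8 99.3] yaw -4.4
```

View pics/w4.png

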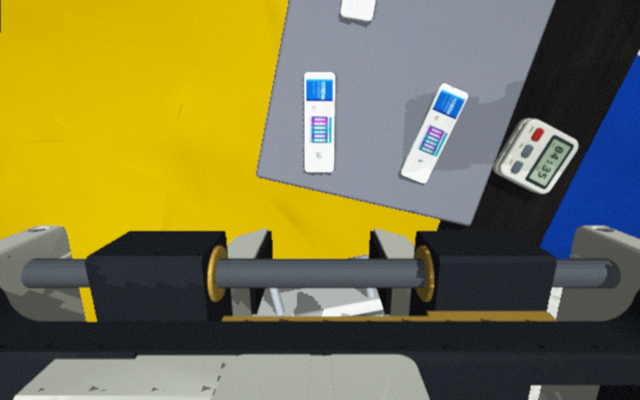

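{"method": "send_rows", "body": {"moves": [[-0.018,0.06,-0.05,-0.5,110],[-0.018,0.06,-0.1,-0.5,110],[-0.018,0.06,-0.135,-0.5,110],[-0.018,0.06,-0.155,-0.5,110],[-0.018,0.06,-0.17,-0.5,110],[-0.018,0.06,-0.177,-0.5,110],[-0.018,0.06,-0.177,-0.5,110]], "force": 20}}

```text
time: 9.65
ee_pos: [0.4529, -0.0098, 0.0431]
ee_rot: [179.4, -0.2, 106.5]
contact_force: [0.3, 0.2, 1.2]
opening: 0.569
```

{"method": "send_rows", "body": {"moves": [[0,0,0,0,255],[0,0,0,0,255],[0,0,0,0,255],[0,0,0,0,255],[0,0,0.01,0,255],[0,0,0.04,0,255],[0,0,0.08,0,255],[0,0,0.08,0,255]]}}

```text
time: 10.65
ee_pos: [0.4545, -0.0097, 0.1258]
ee_rot: [179.2, -0.1, 106.5]
contact_force: [-0.1, 1.2, -0.4]
opening: 0.333
```

Run:
```python
from h import *
im,c=shot('wrist','w5')
```

```text
(no output)
```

View pics/w5.png

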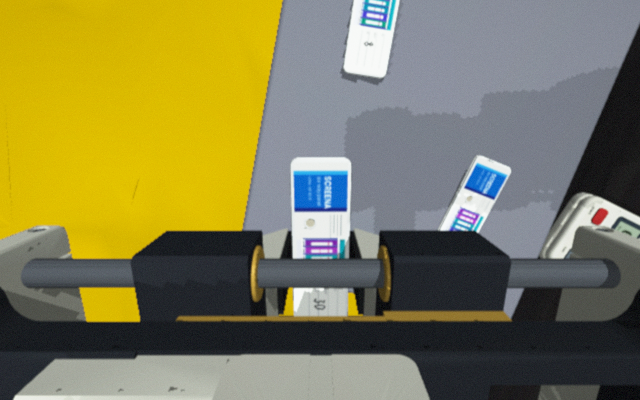

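```bash
cat >> h.py <<'E'
def toolpt(uv,zt):
    """pixel in wrist image -> tool coords at tool-z plane zt"""
    p=manip.camera_params('wrist'); M=p['mount']
    d=np.array([(uv[0]-p['cx'])/p['fx'],(uv[1]-p['cy'])/p['fy'],1.]); D=M[:3,:3]@d; o=M[:3,3]
    return o+D*(zt-o[2])/D[2]
E
python3 - <<'E'
from h import *
im,c=load('w5')
g=im[:,300:345].astype(int).min(2).mean(1); print(g[148:172].round(0))
row=im[200].min(1).astype(int); r2=im[185].min(1).astype(int); print([ (i,r2[i]) for i in list(range(286,300))+list(range(344,358))])
for uv in [(321,157),(291.5,185),(352,185)]: print(uv,toolpt(uv,.0211))
E
```

```text
[141. 141. 141. 141. 142. 141. 141. 140. 154. 207. 240. 241. 241. 240.
 238. 236. 236. 236. 236. 236. 236. 229. 182.  99.]
[(286, np.int64(145)), (287, np.int64(142)), (288, np.int64(141)), (289, np.int64(137)), (290, np.int64(150)), (291, np.int64(214)), (292, np.int64(226)), (293, np.int64(180)), (294, np.int64(76)), (295, np.int64(6)), (296, np.int64(22)), (297, np.int64(5)), (298, np.int64(9)), (299, np.int64(6)), (344, np.int64(10)), (345, np.int64(14)), (346, np.int64(35)), (347, np.int64(135)), (348, np.int64(234)), (349, np.int64(238)), (350, np.int64(226)), (351, np.int64(155)), (352, np.int64(120)), (353, np.int64(121)), (354, np.int64(123)), (355, np.int64(119)), (356, np.int64(126)), (357, np.int64(120))]
(321, 157) [ 4.98557902e-02 -6.99960589e-06  2.11000000e-02]
(291.5, 185) [ 0.03584619 -0.01474884  0.0211    ]
(352, 185) [0.03587435 0.01552527 0.0211    ]
```

{"method": "send_rows", "body": {"moves": [[0.0,0.0,0.05,0,255],[0.02,-0.05,0.074,-10,255],[0.0915,-0.2278,0.074,-77.5,255],[0.0915,-0.2278,0.074,-77.5,255],[0.0915,-0.2278,0.074,-77.5,255],[0.0915,-0.2278,0.074,-77.5,255],[0.0915,-0.2278,0.074,-77.5,255],[0.0915,-0.2278,0.074,-77.5,255],[0.0915,-0.2278,0.074,-77.5,255],[0.0915,-0.2278,0.074,-77.5,255],[0.0915,-0.2278,0.074,-77.5,255]]}}

```text
time: 12.08
ee_pos: [0.5448, -0.2372, 0.1979]
ee_rot: [179.3, -0.1, 29.1]
contact_force: [-0.2, 0.8, 0.4]
opening: 0.33
```

Run:
```python
from h import *
im,c=shot('wrist','w6'); s=manip.sense(); print(s['ee_pos'],s['ee_rot'],s['opening'])
crop(im,200,20,450,320,2,'c6')
```

```text
[ 0.54491196 -0.23727247  0.19811977] [ 1.79306790e+02 -1.27610791e-01  2.90688791e+01] 0.3284087558907988
```

View pics/c6.png

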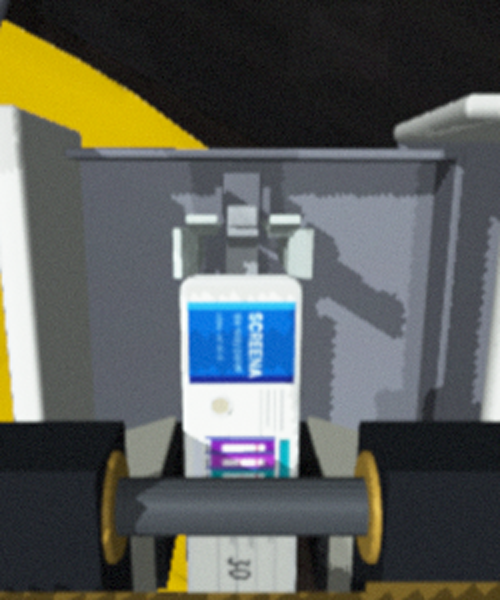

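Run:
```python
from h import *
im,c=load('w6')
f=lambda p: (np.array(p,float)+.5)/2-.5+[200,20]
yaw=np.radians(-61); ex=np.array([np.cos(yaw),np.sin(yaw)]); ey=np.array([-ex[1],ex[0]])
W=back(c,f([(173,252),(313,252),(243,214)]),.096)[:,:2]
print(W@ex,W@ey); x=(W[:2]@ex).mean(); y=W[2]@ey-.0602; print(x,y,x*ex+y*ey)
C=back(c,f([(183,290),(301,290),(241,277)]),.1981-.0211)[:,:2]; print('cassette',C@ex,C@ey, 'ctr',(C[:2]@ex).mean(),C[2]@ey-.05)
```

```text
[0.44683762 0.49860433 0.47264759] [0.40886374 0.4089381  0.42259837]
0.4727209792082121 0.3623983675951114 [ 0.54614043 -0.23775687]
cassette [0.45686192 0.48588299 0.47110435] [0.40685892 0.40688166 0.41006635] ctr 0.4713724559891545 0.360066345735249
```

{"method": "send_rows", "body": {"moves": [[0.0015,-0.0003,-0.03,0,255],[0.0015,-0.0003,-0.05,0,255],[0.0015,-0.0003,-0.06,0,255],[0.0015,-0.0003,-0.068,0,255],[0.0015,-0.0003,-0.07,0,255],[0.0015,-0.0003,-0.07,0,255]]}}

```text
time: 12.88
ee_pos: [0.5466, -0.2377, 0.1285]
ee_rot: [179.3, -0.1, 29.1]
contact_force: [-0.1, -0.2, -0.5]
opening: 0.333
```

Run:
```python
from h import *
im,c=shot('wrist','w7'); s=manip.sense(); print(s['ee_pos'],s['ee_rot'],s['opening'])
crop(im,200,20,450,320,2,'c7')
```

```text
[ 0.54666164 -0.2377616   0.12858944] [ 1.79275171e+02 -1.55932799e-01  2.90703758e+01] 0.3313087559535302
```

View pics/c7.png

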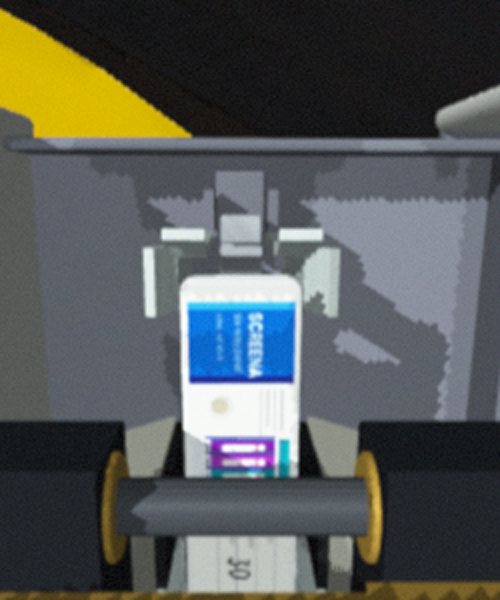

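{"method": "send_rows", "body": {"moves": [[0.0,0.0003,-0.01,0,255],[0.0,0.0003,-0.018,0,255],[0.0,0.0003,-0.023,0,255],[0.0,0.0003,-0.0265,0,255],[0.0,0.0003,-0.0265,0,255]]}}

```text
time: 13.55
ee_pos: [0.5468, -0.2374, 0.1019]
ee_rot: [179.3, -0.2, 29.1]
contact_force: [0.8, 0.6, 1.0]
opening: 0.328
```

{"method": "send_rows", "body": {"moves": [[0,0,0,0,140],[0,0,0,0,140],[0,0,0,0,140],[0,0,0.02,0,140],[0,0,0.05,0,140],[0,0,0.05,0,255],[0,0,0.05,0,255],[0,0,0.05,0,255],[0,0,0.05,0,255]]}}

```text
time: 14.68
ee_pos: [0.5465, -0.2373, 0.1515]
ee_rot: [179.3, -0.1, 29.1]
contact_force: [0.4, 0.2, 0.1]
opening: 0.068
```

Run:
```python
from h import *
im,c=shot('wrist','w8'); s=manip.sense(); print(s['ee_pos'],s['ee_rot'],s['opening'])
crop(im,200,20,450,320,2,'c8')
```

```text
[ 0.54651604 -0.23733829  0.1515046 ] [ 1.79310510e+02 -1.18071290e-01  2.90666636e+01] 0.02971450860677735
```

View pics/c8.png

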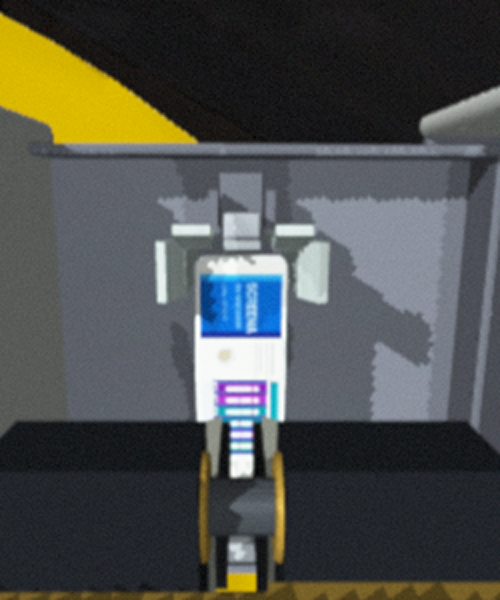

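{"method": "send_rows", "body": {"moves": [[0,0,-0.03,0,255],[0,0,-0.045,0,255],[0,0,-0.05,0,255],[0,0,-0.055,0,255],[0,0,-0.06,0,255],[0,0,-0.0645,0,255],[0,0,-0.0645,0,255]]}}

```text
time: 15.6
ee_pos: [0.5468, -0.2376, 0.0871]
ee_rot: [179.3, -0.1, 29.1]
contact_force: [1.9, -0.4, 2.8]
opening: 0.006
```

{"method": "send_rows", "body": {"moves": [[0,0,0.05,0,255],[-0.02,-0.01,0.11,0,180],[-0.052,-0.029,0.16,0,110],[-0.052,-0.029,0.16,0,110],[-0.052,-0.029,0.16,0,110]]}}

```text
time: 16.23
ee_pos: [0.4949, -0.2656, 0.2466]
ee_rot: [179.3, -0.2, 29.1]
contact_force: [-0.7, 0.8, -0.6]
opening: 0.39
```

Run:
```python
from h import *
im,c=shot('wrist','w9'); s=manip.sense(); print(s['ee_pos'],s['ee_rot'],s['opening'])
crop(im,190,0,460,230,2.6,'c9')
```

```text
[ 0.49499043 -0.26520553  0.24587735] [ 1.79385685e+02 -1.04308926e-01  2.91399732e+01] 0.4349028674613583
```

View pics/c9.png

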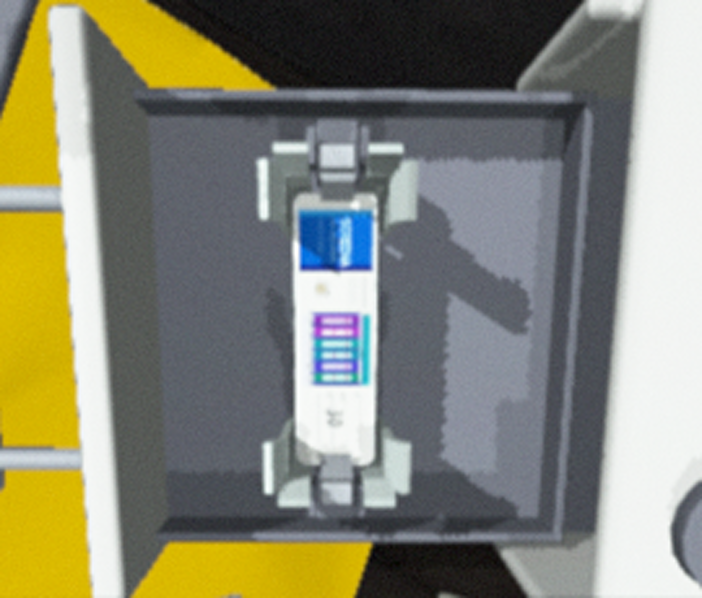

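{"method": "send_rows", "body": {"moves": [[0.069,0.219,0,56.4,110],[0.069,0.219,0,56.4,110],[0.069,0.219,0,56.4,110],[0.069,0.219,-0.026,56.4,110],[0.069,0.219,-0.026,56.4,110],[0.069,0.219,-0.026,56.4,110],[0.069,0.219,-0.026,56.4,110]]}}

```text
time: 17.15
ee_pos: [0.5636, -0.0452, 0.2183]
ee_rot: [179.5, -0.1, 85.6]
contact_force: [0.6, -0.0, -0.6]
opening: 0.57
```

Run:
```python
from h import *
s=manip.sense();print(s['ee_pos'],s['ee_rot'])
im,c=shot('wrist','w10'); cassettes(im,c)
```

```text
[ 0.56357248 -0.04520017  0.21827454] [ 1.79545516e+02 -9.12763339e-02  8.55871137e+01]
edge [166   0  48  62] rect c 0.4545 0.1126 WL 33.1 55.4 yaw 6.6 | mean [0.4538 0.1154] WL [32.  46.2] yaw 13.1
edge [481   0 159 225] rect c 0.826 -0.0015 WL 176.4 236.5 yaw 0.5 | mean [0.8161 0.0045] WL [153.3 227.6] yaw 13.9
ok [143  67 170 157] rect c 0.4766 0.0064 WL 147.9 160.7 yaw 3.7 | mean [ 0.4599 -0.0115] WL [102.8 152.4] yaw 42.4
ok [400  70  71  69] rect c 0.685 0.0258 WL 63.8 66.0 yaw 81.8 | mean [0.6857 0.0265] WL [62.8 63.7] yaw 75.3
ok [299  74  44 107] rect c 0.5696 0.011 WL 43.0 105.8 yaw -3.6 | mean [0.5694 0.0156] WL [ 33.  100.1] yaw -4.2
```

View pics/w10.png

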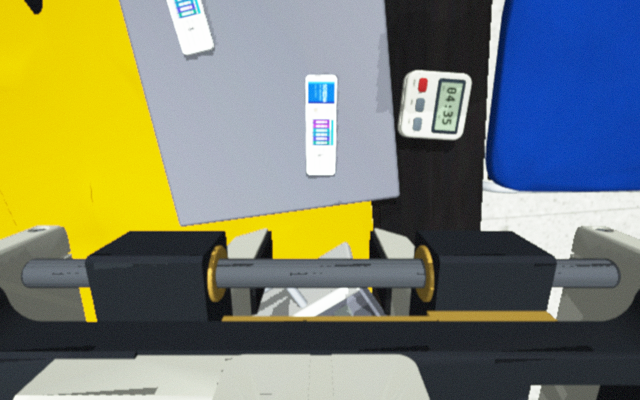

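```bash
sed -i 's/def cassettes(im,c,z=.022,amin=800):/def cassettes(im,c,z=.022,amin=800,th=195):/; s/im.min(2)>175/im.min(2)>th/; s/hsv\[...,1\]>60/hsv[...,1]>75/; s/np.ones((9,9)))/np.ones((9,9))); m=cv2.morphologyEx(m,cv2.MORPH_OPEN,np.ones((7,7)))/' h.py
python3 - <<'E'
from h import *
im,c=load('w10'); cassettes(im,c,amin=2000)
im,c=load('w4'); cassettes(im,c,amin=2000)
E
```

```text
edge [481   0 159 225] rect c 0.8261 -0.0016 WL 176.3 236.4 yaw 0.5 | mean [0.8162 0.0045] WL [153.1 227.6] yaw 13.8
ok [401  71  63  68] rect c 0.6855 0.0256 WL 63.1 64.5 yaw 81.9 | mean [0.677  0.0215] WL [45.4 70.4] yaw 27.9
ok [305  74  33 101] rect c 0.5693 0.0142 WL 31.7 99.6 yaw -5.1 | mean [0.5692 0.0162] WL [31.6 99.5] yaw -4.6
edge [550  56  90 169] rect c 0.7545 0.0591 WL 100.6 173.9 yaw 16.9 | mean [0.7622 0.0374] WL [ 70.2 151. ] yaw 15.5
ok [304  72  31 100] rect c 0.4526 -0.0098 WL 30.3 98.4 yaw 17.2 | mean [ 0.4519 -0.0079] WL [30.2 99.2] yaw 16.9
ok [403  85  64  97] rect c 0.5688 0.0139 WL 30.5 99.3 yaw -4.5 | mean [0.569  0.0156] WL [29.8 98.3] yaw -4.4
```

{"method": "send_rows", "body": {"moves": [[0.0056,0.0592,-0.05,-0.4,110],[0.0056,0.0592,-0.1,-0.4,110],[0.0056,0.0592,-0.135,-0.4,110],[0.0056,0.0592,-0.155,-0.4,110],[0.0056,0.0592,-0.168,-0.4,110],[0.0056,0.0592,-0.175,-0.4,110],[0.0056,0.0592,-0.175,-0.4,110],[0.0056,0.0592,-0.175,-0.4,255],[0.0056,0.0592,-0.175,-0.4,255],[0.0056,0.0592,-0.175,-0.4,255],[0.0056,0.0592,-0.175,-0.4,255]]}}

```text
time: 18.58
ee_pos: [0.5695, 0.0138, 0.044]
ee_rot: [179.5, -0.1, 85.1]
contact_force: [-1.3, 0.7, 4.8]
opening: 0.334
```

{"method": "send_rows", "body": {"moves": [[0,0,0.01,0,255],[0,0,0.04,0,255],[0,0,0.09,0,255],[0,0,0.14,0,255],[0,0,0.155,0,255],[0,0,0.155,0,255]]}}

```text
time: 19.32
ee_pos: [0.5698, 0.014, 0.1998]
ee_rot: [179.4, -0.2, 85.1]
contact_force: [-0.6, -0.4, -1.1]
opening: 0.326
```

```bash
cat >> h.py <<'E'
def held(name,zt=.0211):
    im,c=shot('wrist',name); g=im[:,305:340].astype(int).min(2).mean(1)
    i=[k for k in range(130,190) if g[k]>195 and g[k+3]>195]
    s=manip.sense(); print('pose',s['ee_pos'].round(4),s['ee_rot'].round(2),'open',round(s['opening'],3))
    if i:
        k=i[0]; print('end row',k,'tool x',toolpt((321,k-.3),zt)[0].round(4))
    return im
E
python3 - <<'E'
from h import *
held('w11')
E
```

```text
pose [0.5691 0.0141 0.1985] [ 1.7951e+02 -1.3000e-01  8.5140e+01] open 0.33
end row 156 tool x 0.0503
```

View pics/w11.png

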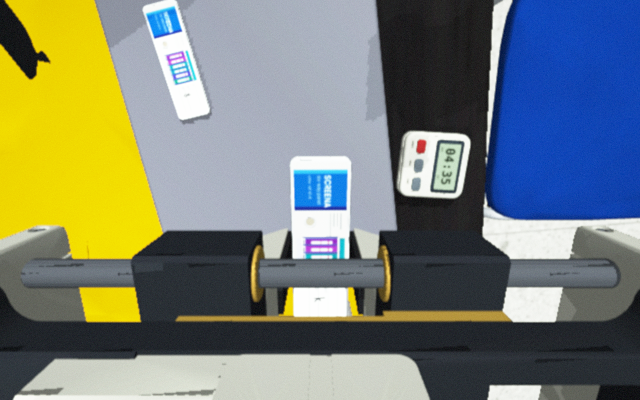

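{"method": "send_rows", "body": {"moves": [[-0.023,-0.2518,0.002,-56.1,255],[-0.023,-0.2518,0.002,-56.1,255],[-0.023,-0.2518,0.002,-56.1,255],[-0.023,-0.2518,0.002,-56.1,255],[-0.023,-0.2518,0.002,-56.1,255],[-0.023,-0.2518,0.002,-56.1,255],[-0.023,-0.2518,0.002,-56.1,255],[-0.023,-0.2518,0.002,-56.1,255]]}}

```text
time: 20.38
ee_pos: [0.5463, -0.2364, 0.2]
ee_rot: [179.6, -0.1, 29.3]
contact_force: [-1.3, 0.6, -0.0]
opening: 0.327
```

Run:
```python
from h import *
held('w12')
```

```text
pose [ 0.5463 -0.2366  0.2003] [ 1.7954e+02 -1.3000e-01  2.9250e+01] open 0.329
end row 157 tool x 0.0492
```

{"method": "send_rows", "body": {"moves": [[0.0002,-0.0009,-0.04,-0.2,255],[0.0002,-0.0009,-0.06,-0.2,255],[0.0002,-0.0009,-0.07,-0.2,255],[0.0002,-0.0009,-0.078,-0.2,255],[0.0002,-0.0009,-0.085,-0.2,255],[0.0002,-0.0009,-0.091,-0.2,255],[0.0002,-0.0009,-0.0973,-0.2,255],[0.0002,-0.0009,-0.0973,-0.2,255]]}}

```text
time: 21.42
ee_pos: [0.5465, -0.2374, 0.1027]
ee_rot: [179.6, -0.1, 29.0]
contact_force: [0.4, -0.3, 0.3]
opening: 0.329
```

{"method": "send_rows", "body": {"moves": [[0,0,0,0,140],[0,0,0,0,140],[0,0,0,0,140],[0,0,0.02,0,140],[0,0,0.05,0,140],[0,0,0.05,0,255],[0,0,0.05,0,255],[0,0,0.05,0,255],[0,0,0.05,0,255]]}}

```text
time: 22.55
ee_pos: [0.5462, -0.2372, 0.1522]
ee_rot: [179.6, -0.1, 29.0]
contact_force: [-0.1, -0.5, 0.9]
opening: 0.068
```

Run:
```python
from h import *
im=held('w13'); crop(im,200,20,450,320,2,'c13')
```

```text
pose [ 0.5462 -0.2373  0.1522] [ 1.7959e+02 -8.0000e-02  2.9040e+01] open 0.031
end row 148 tool x 0.0536
```

View pics/c13.png

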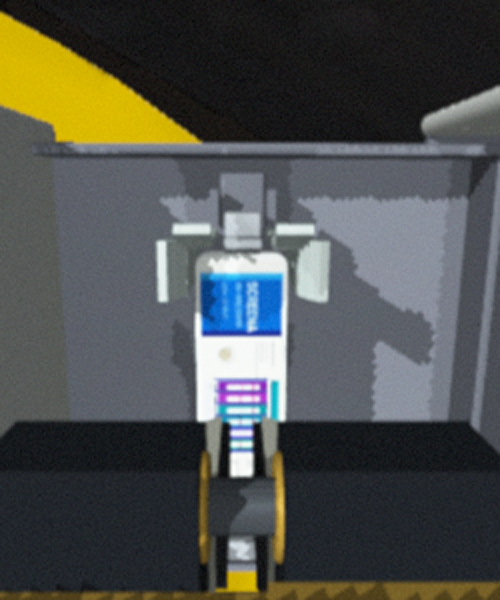

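{"method": "send_rows", "body": {"moves": [[0,0,-0.03,0,255],[0,0,-0.045,0,255],[0,0,-0.05,0,255],[0,0,-0.055,0,255],[0,0,-0.06,0,255],[0,0,-0.0655,0,255],[0,0,-0.0655,0,255]]}}

```text
time: 23.48
ee_pos: [0.5467, -0.2376, 0.0869]
ee_rot: [179.5, -0.1, 29.0]
contact_force: [1.6, -0.5, 5.2]
opening: 0.005
```

{"method": "send_rows", "body": {"moves": [[0,0,0.05,0,255],[-0.02,-0.01,0.11,0,180],[-0.052,-0.029,0.16,0,110],[-0.052,-0.029,0.16,0,110],[-0.052,-0.029,0.16,0,110]]}}

```text
time: 24.1
ee_pos: [0.4948, -0.2657, 0.2464]
ee_rot: [179.6, -0.1, 29.1]
contact_force: [0.3, 2.0, -0.2]
opening: 0.39
```

Run:
```python
from h import *
im=held('w14'); crop(im,190,0,460,230,2.6,'c14')
```

```text
pose [ 0.4949 -0.2653  0.2458] [ 1.7965e+02 -8.0000e-02  2.9110e+01] open 0.434
end row 148 tool x 0.0536
```

View pics/c14.png

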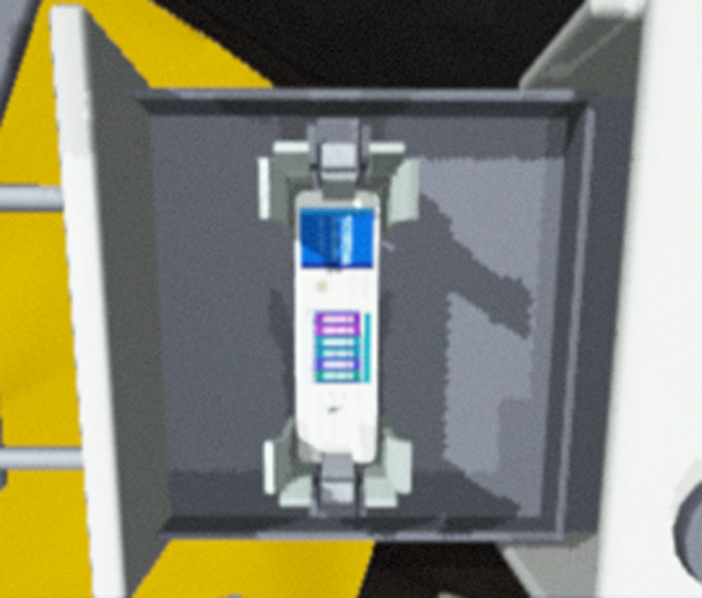

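{"method": "send_rows", "body": {"moves": [[-0.037,0.348,0,68.9,110],[-0.037,0.348,0,68.9,110],[-0.037,0.348,0,68.9,110],[-0.037,0.348,0,68.9,110],[-0.037,0.348,-0.026,68.9,110],[-0.037,0.348,-0.026,68.9,110],[-0.037,0.348,-0.026,68.9,110],[-0.037,0.348,-0.026,68.9,110],[-0.037,0.348,-0.026,68.9,110]]}}

```text
time: 25.28
ee_pos: [0.4577, 0.0825, 0.2193]
ee_rot: [179.7, -0.0, 97.9]
contact_force: [-0.1, 0.1, -0.0]
opening: 0.567
```

Run:
```python
from h import *
s=manip.sense();print(s['ee_pos'],s['ee_rot'])
im,c=shot('wrist','w15'); cassettes(im,c,amin=2000)
```

```text
[0.45774809 0.08248916 0.21925871] [ 1.79710872e+02 -4.38026024e-02  9.78782665e+01]
edge [562  14  78 211] rect c 0.7366 0.1694 WL 83.4 217.2 yaw 22.5 | mean [0.7584 0.1562] WL [ 60.  183.6] yaw 11.7
ok [305  73  31 101] rect c 0.4497 0.1425 WL 30.7 99.6 yaw 8.5 | mean [0.4498 0.1441] WL [30.7 99.3] yaw 8.1
```

View pics/w15.png

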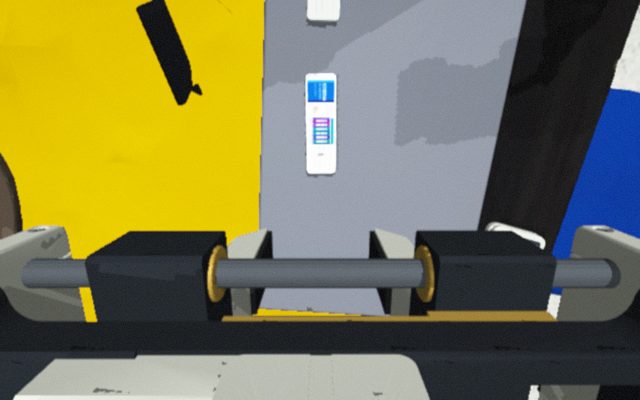

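{"method": "send_rows", "body": {"moves": [[-0.008,0.06,-0.05,0.3,110],[-0.008,0.06,-0.1,0.3,110],[-0.008,0.06,-0.135,0.3,110],[-0.008,0.06,-0.155,0.3,110],[-0.008,0.06,-0.168,0.3,110],[-0.008,0.06,-0.1758,0.3,110],[-0.008,0.06,-0.1758,0.3,110],[-0.008,0.06,-0.1758,0.3,255],[-0.008,0.06,-0.1758,0.3,255],[-0.008,0.06,-0.1758,0.3,255],[-0.008,0.06,-0.1758,0.3,255]]}}

```text
time: 26.7
ee_pos: [0.4501, 0.1425, 0.044]
ee_rot: [179.7, -0.1, 98.2]
contact_force: [-1.0, 0.3, 6.8]
opening: 0.334
```

{"method": "send_rows", "body": {"moves": [[0,0,0.01,0,255],[0,0,0.04,0,255],[0,0,0.09,0,255],[0,0,0.14,0,255],[0,0,0.155,0,255],[0,0,0.155,0,255]]}}

```text
time: 27.45
ee_pos: [0.4503, 0.1429, 0.1997]
ee_rot: [179.6, -0.2, 98.2]
contact_force: [-0.7, -0.4, 0.0]
opening: 0.328
```

Run:
```python
from h import *
held('w16')
```

```text
pose [0.4496 0.1427 0.1986] [ 1.7967e+02 -1.0000e-01  9.8210e+01] open 0.332
end row 156 tool x 0.0504
```

View pics/w16.png

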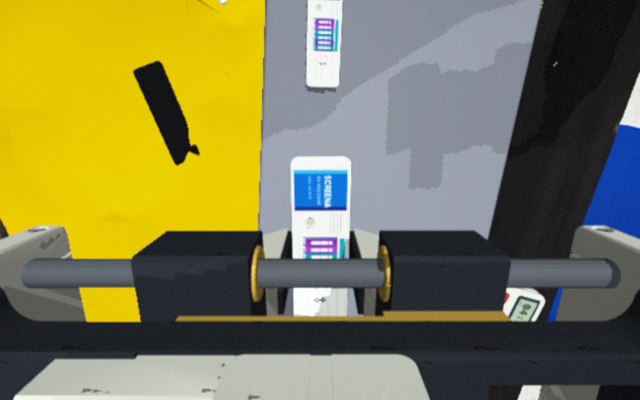

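{"method": "send_rows", "body": {"moves": [[0.0967,-0.3802,0.002,-69.2,255],[0.0967,-0.3802,0.002,-69.2,255],[0.0967,-0.3802,0.002,-69.2,255],[0.0967,-0.3802,0.002,-69.2,255],[0.0967,-0.3802,0.002,-69.2,255],[0.0967,-0.3802,0.002,-69.2,255],[0.0967,-0.3802,0.002,-69.2,255],[0.0967,-0.3802,0.002,-69.2,255],[0.0967,-0.3802,0.002,-69.2,255],[0.0967,-0.3802,0.002,-69.2,255]]}}

```text
time: 28.75
ee_pos: [0.5463, -0.2359, 0.2001]
ee_rot: [179.7, -0.1, 29.2]
contact_force: [0.5, -0.2, 0.1]
opening: 0.33
```

Run:
```python
from h import *
held('w17')
```

```text
pose [ 0.5464 -0.236   0.2004] [ 1.7973e+02 -1.2000e-01  2.9160e+01] open 0.327
end row 158 tool x 0.0488
```

View pics/w17.png

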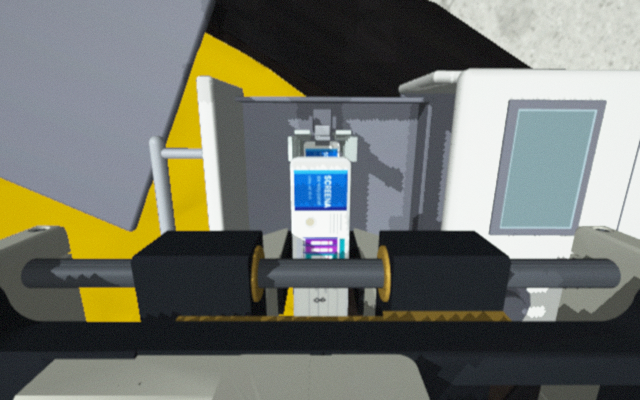

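Cassette held at columns 291–351, end at row ~157, over the column. Lower it.

{"method": "send_rows", "body": {"moves": [[0.0002,-0.0015,-0.04,-0.2,255],[0.0002,-0.0015,-0.06,-0.2,255],[0.0002,-0.0015,-0.07,-0.2,255],[0.0002,-0.0015,-0.078,-0.2,255],[0.0002,-0.0015,-0.085,-0.2,255],[0.0002,-0.0015,-0.091,-0.2,255],[0.0002,-0.0015,-0.0974,-0.2,255],[0.0002,-0.0015,-0.0974,-0.2,255]]}}

```text
time: 29.8
ee_pos: [0.5466, -0.2374, 0.1027]
ee_rot: [179.7, -0.1, 29.0]
contact_force: [-0.1, 0.4, 0.3]
opening: 0.328
```

{"method": "send_rows", "body": {"moves": [[0,0,0,0,140],[0,0,0,0,140],[0,0,0,0,140],[0,0,0.02,0,140],[0,0,0.05,0,140],[0,0,0.05,0,255],[0,0,0.05,0,255],[0,0,0.05,0,255],[0,0,0.05,0,255]]}}

```text
time: 30.92
ee_pos: [0.5464, -0.2372, 0.1522]
ee_rot: [179.8, -0.1, 29.0]
contact_force: [-0.9, -0.0, -0.2]
opening: 0.067
```

Run:
```python
from h import *
im=held('w18'); crop(im,200,20,450,320,2,'c18')
```

```text
pose [ 0.5464 -0.2373  0.1523] [ 1.7977e+02 -8.0000e-02  2.8960e+01] open 0.027
end row 148 tool x 0.0536
```

View pics/c18.png

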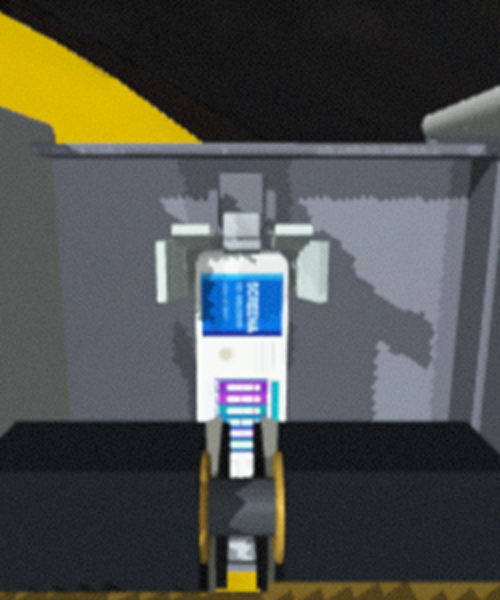

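{"method": "send_rows", "body": {"moves": [[0,0,-0.03,0,255],[0,0,-0.045,0,255],[0,0,-0.05,0,255],[0,0,-0.055,0,255],[0,0,-0.06,0,255],[0,0,-0.0657,0,255],[0,0,-0.0657,0,255]]}}

```text
time: 31.85
ee_pos: [0.5471, -0.2379, 0.0872]
ee_rot: [179.7, -0.1, 29.0]
contact_force: [0.7, -1.5, 4.4]
opening: 0.004
```

{"method": "send_rows", "body": {"moves": [[0,0,0.05,0,255],[-0.02,-0.01,0.11,0,180],[-0.052,-0.029,0.16,0,110],[-0.052,-0.029,0.16,0,110],[-0.052,-0.029,0.16,0,110]]}}

```text
time: 32.48
ee_pos: [0.4952, -0.2661, 0.2469]
ee_rot: [179.7, -0.2, 29.0]
contact_force: [0.5, 0.1, -0.2]
opening: 0.387
```

Run:
```python
from h import *
im=held('w19'); crop(im,190,0,460,230,2.6,'c19'); shot('top','t19')
```

```text
pose [ 0.4953 -0.2657  0.2462] [ 1.7978e+02 -1.0000e-01  2.9020e+01] open 0.433
end row 148 tool x 0.0536
```

View pics/c19.png

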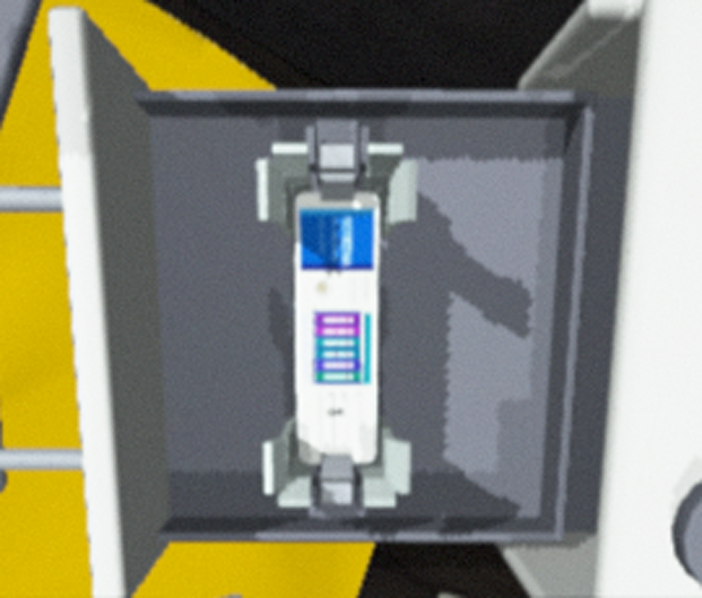

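View pics/t19.png

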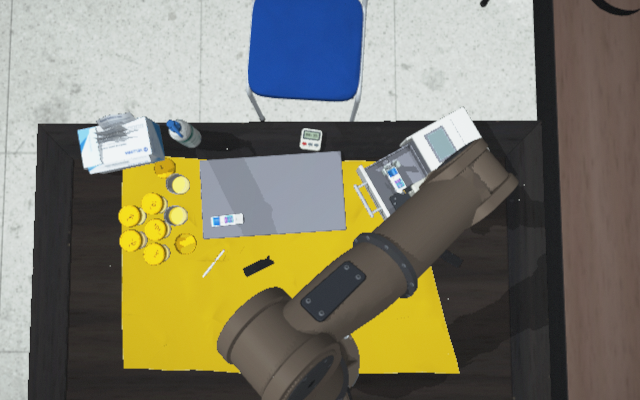

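{"method": "send_rows", "body": {"moves": [[-0.054,0.493,0,67.6,110],[-0.054,0.493,0,67.6,110],[-0.054,0.493,0,67.6,110],[-0.054,0.493,0,67.6,110],[-0.054,0.493,0,67.6,110],[-0.054,0.493,0,67.6,110],[-0.054,0.493,-0.026,67.6,110],[-0.054,0.493,-0.026,67.6,110],[-0.054,0.493,-0.026,67.6,110],[-0.054,0.493,-0.026,67.6,110],[-0.054,0.493,-0.026,67.6,110]]}}

```text
time: 33.95
ee_pos: [0.4415, 0.2262, 0.2197]
ee_rot: [179.8, -0.0, 96.5]
contact_force: [0.1, -1.0, 0.6]
opening: 0.566
```

Run:
```python
from h import *
s=manip.sense();print(s['ee_pos'],s['ee_rot'])
im,c=shot('wrist','w20'); cassettes(im,c,amin=2000)
```

```text
[0.44153322 0.22620345 0.21971597] [ 1.79822076e+02 -2.31178031e-02  9.65201737e+01]
edge [578  58  62 167] rect c 0.737 0.2913 WL 65.9 177.9 yaw 21.1 | mean [0.7531 0.2805] WL [ 49.  153.3] yaw 11.0
ok [304  71  31 100] rect c 0.4335 0.2887 WL 30.3 98.2 yaw 6.5 | mean [0.4332 0.2904] WL [30.2 98.7] yaw 6.3
```

View pics/w20.png

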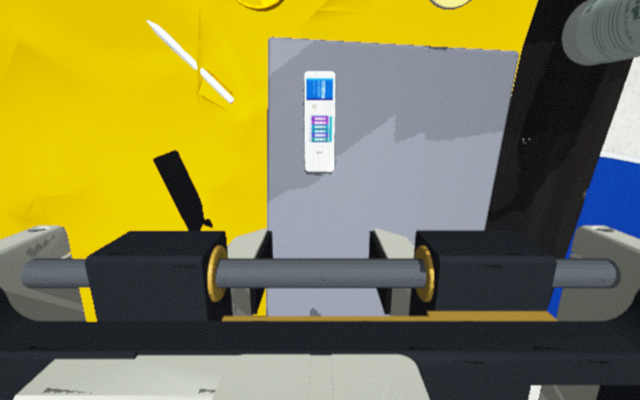

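{"method": "send_rows", "body": {"moves": [[-0.0082,0.0622,-0.05,0,110],[-0.0082,0.0622,-0.1,0,110],[-0.0082,0.0622,-0.135,0,110],[-0.0082,0.0622,-0.155,0,110],[-0.0082,0.0622,-0.168,0,110],[-0.0082,0.0622,-0.1757,0,110],[-0.0082,0.0622,-0.1757,0,110],[-0.0082,0.0622,-0.1757,0,255],[-0.0082,0.0622,-0.1757,0,255],[-0.0082,0.0622,-0.1757,0,255],[-0.0082,0.0622,-0.1757,0,255]]}}

```text
time: 35.38
ee_pos: [0.4336, 0.2887, 0.0446]
ee_rot: [179.8, -0.1, 96.5]
contact_force: [-1.2, 0.2, 5.3]
opening: 0.331
```

{"method": "send_rows", "body": {"moves": [[0,0,0.01,0,255],[0,0,0.04,0,255],[0,0,0.09,0,255],[0,0,0.14,0,255],[0,0,0.155,0,255],[0,0,0.155,0,255]]}}

```text
time: 36.12
ee_pos: [0.4337, 0.2891, 0.2003]
ee_rot: [179.7, -0.2, 96.5]
contact_force: [-0.1, 0.2, 0.3]
opening: 0.327
```

Run:
```python
from h import *
held('w21')
```

```text
pose [0.4331 0.2888 0.1991] [ 1.7981e+02 -9.0000e-02  9.6540e+01] open 0.327
end row 158 tool x 0.0494
```

View pics/w21.png

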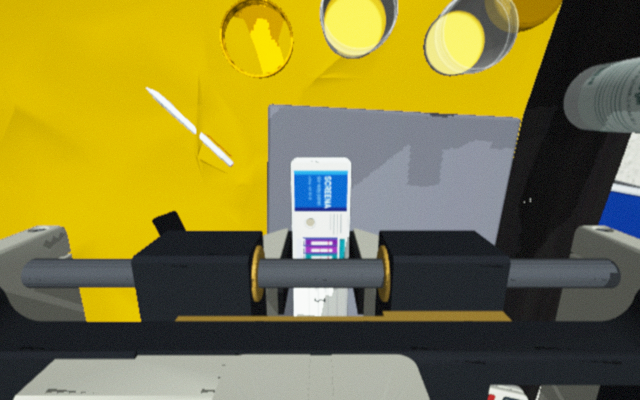

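{"method": "send_rows", "body": {"moves": [[0.1135,-0.5261,0.002,-67.5,255],[0.1135,-0.5261,0.002,-67.5,255],[0.1135,-0.5261,0.002,-67.5,255],[0.1135,-0.5261,0.002,-67.5,255],[0.1135,-0.5261,0.002,-67.5,255],[0.1135,-0.5261,0.002,-67.5,255],[0.1135,-0.5261,0.002,-67.5,255],[0.1135,-0.5261,0.002,-67.5,255],[0.1135,-0.5261,0.002,-67.5,255],[0.1135,-0.5261,0.002,-67.5,255],[0.1135,-0.5261,0.002,-67.5,255],[0.1135,-0.5261,0.002,-67.5,255]]}}

```text
time: 37.67
ee_pos: [0.5465, -0.2354, 0.2003]
ee_rot: [179.9, -0.1, 29.2]
contact_force: [-0.3, -0.1, 0.5]
opening: 0.332
```

Run:
```python
from h import *
held('w22')
```

```text
pose [ 0.5467 -0.2356  0.2006] [ 1.7988e+02 -8.0000e-02  2.9170e+01] open 0.33
end row 158 tool x 0.0488
```

View pics/w22.png

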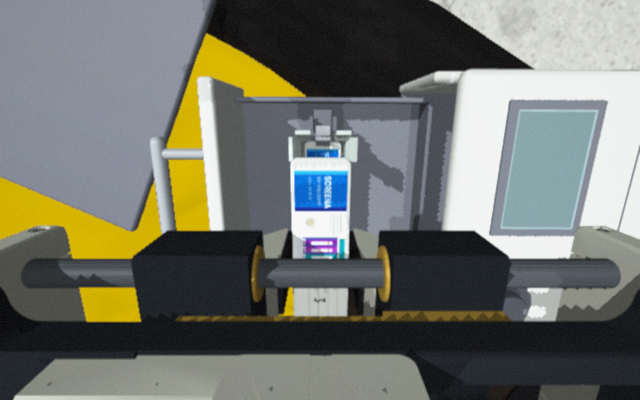

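{"method": "send_rows", "body": {"moves": [[0.0003,-0.0017,-0.04,-0.2,255],[0.0003,-0.0017,-0.06,-0.2,255],[0.0003,-0.0017,-0.07,-0.2,255],[0.0003,-0.0017,-0.078,-0.2,255],[0.0003,-0.0017,-0.085,-0.2,255],[0.0003,-0.0017,-0.091,-0.2,255],[0.0003,-0.0017,-0.097,-0.2,255],[0.0003,-0.0017,-0.097,-0.2,255]]}}

```text
time: 38.72
ee_pos: [0.547, -0.2372, 0.1033]
ee_rot: [179.9, -0.1, 29.0]
contact_force: [0.0, 0.3, -0.3]
opening: 0.33
```

{"method": "send_rows", "body": {"moves": [[0,0,0,0,140],[0,0,0,0,140],[0,0,0,0,140],[0,0,0.02,0,140],[0,0,0.05,0,140],[0,0,0.05,0,255],[0,0,0.05,0,255],[0,0,0.05,0,255],[0,0,0.05,0,255]]}}

```text
time: 39.85
ee_pos: [0.5467, -0.237, 0.1528]
ee_rot: [179.9, -0.0, 29.0]
contact_force: [-0.4, 0.5, -0.2]
opening: 0.062
```

Run:
```python
from h import *
im=held('w23'); crop(im,200,20,450,320,2,'c23')
```

```text
pose [ 0.5467 -0.2371  0.1529] [ 1.7992e+02 -3.0000e-02  2.8960e+01] open 0.032
end row 149 tool x 0.0531
```

View pics/c23.png

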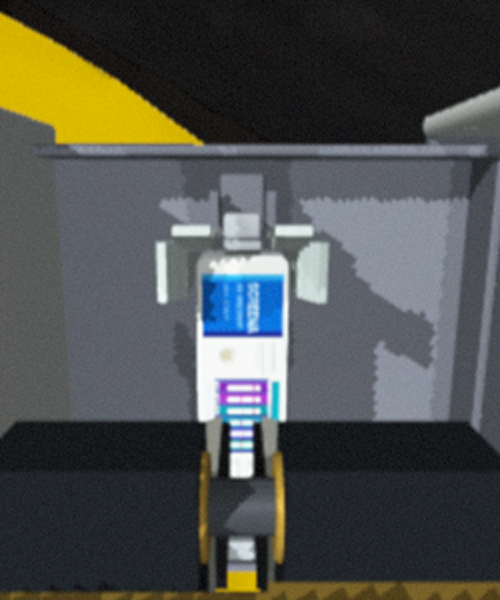

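{"method": "send_rows", "body": {"moves": [[0,0,-0.03,0,255],[0,0,-0.045,0,255],[0,0,-0.05,0,255],[0,0,-0.055,0,255],[0,0,-0.06,0,255],[0,0,-0.0663,0,255],[0,0,-0.0663,0,255]]}}

```text
time: 40.78
ee_pos: [0.5475, -0.2377, 0.0874]
ee_rot: [179.8, -0.1, 29.0]
contact_force: [1.6, 0.7, 6.3]
opening: 0.006
```

{"method": "send_rows", "body": {"moves": [[0,0,0.05,0,255],[-0.02,-0.01,0.11,0,255],[-0.052,-0.029,0.16,0,255],[-0.052,-0.029,0.16,0,255],[-0.052,-0.029,0.16,0,255]]}}

```text
time: 41.4
ee_pos: [0.4957, -0.2661, 0.2473]
ee_rot: [179.9, -0.1, 29.0]
contact_force: [0.2, 0.6, -1.2]
opening: 0.003
```

Run:
```python
from h import *
im=held('w24'); crop(im,190,0,460,230,2.6,'c24'); shot('top','t24');shot('side','s24')
```

```text
pose [ 0.4958 -0.2656  0.2465] [ 1.7992e+02 -7.0000e-02  2.9020e+01] open 0.004
end row 148 tool x 0.0536
```

View pics/c24.png

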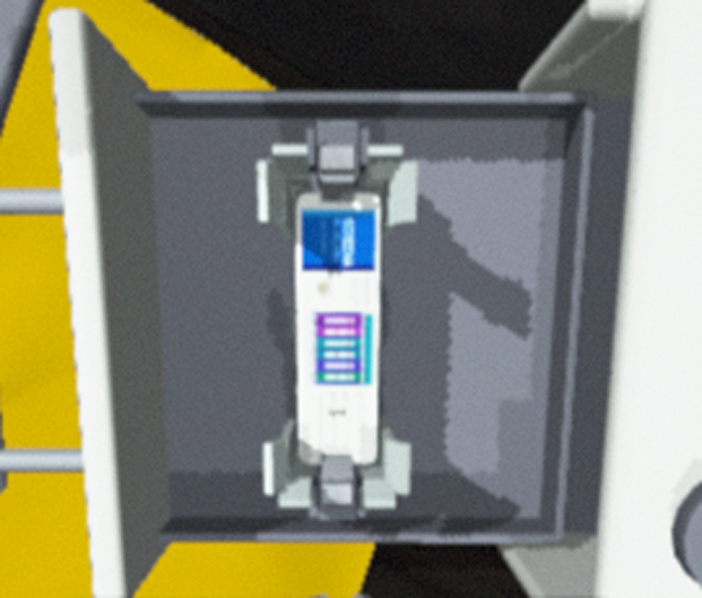

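View pics/t24.png

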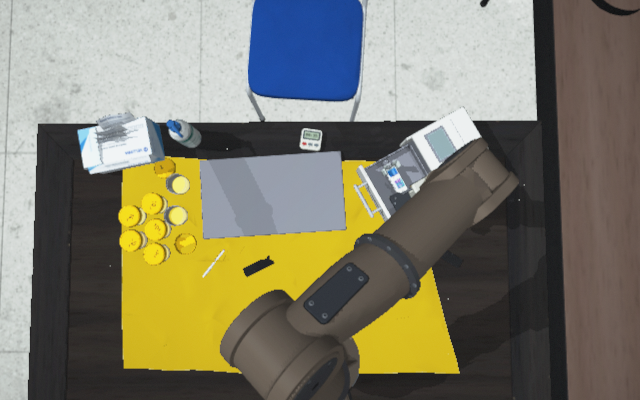

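View pics/s24.png

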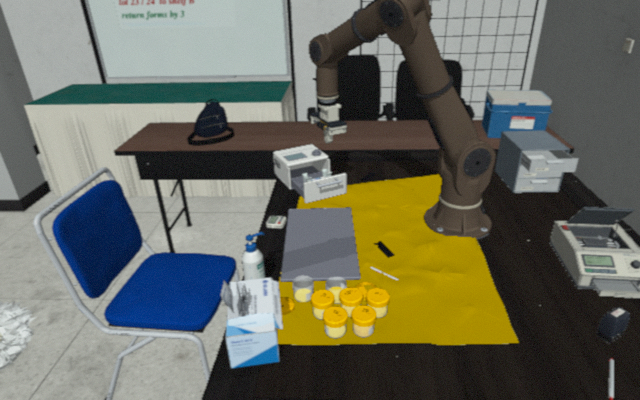

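{"method": "send_rows", "body": {"moves": [[-0.034,0.18,0,0,255],[-0.034,0.18,0,0,255],[-0.034,0.18,0,0,255],[-0.034,0.18,-0.03,0,255],[-0.034,0.18,-0.08,0,255],[-0.034,0.18,-0.12,0,255],[-0.034,0.18,-0.1425,0,255],[-0.034,0.18,-0.1425,0,255]]}}

```text
time: 42.55
ee_pos: [0.4603, -0.0853, 0.1018]
ee_rot: [-180.0, 0.3, 29.0]
contact_force: [-0.4, -0.3, -0.8]
opening: 0.004
```

Run:
```python
from h import *
im=held('w25')
```

```text
pose [ 0.4612 -0.0856  0.1029] [1.7997e+02 1.4000e-01 2.9030e+01] open 0.005
```

View pics/w25.png

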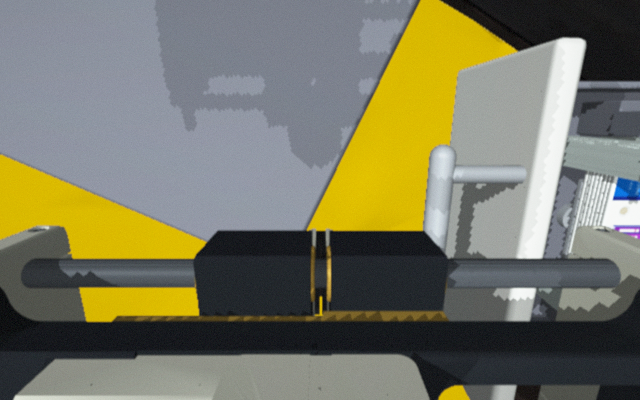

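{"method": "send_rows", "body": {"moves": [[0.005,-0.009,0.001,0,255],[0.01,-0.018,0.001,0,255],[0.0145,-0.0262,0.001,0,255],[0.0218,-0.0394,0.001,0,255],[0.029,-0.0525,0.001,0,255],[0.0364,-0.0656,0.001,0,255],[0.0436,-0.0787,0.001,0,255],[0.0509,-0.0918,0.001,0,255],[0.0582,-0.105,0.001,0,255],[0.0654,-0.118,0.001,0,255],[0.0702,-0.1268,0.001,0,255],[0.0702,-0.1268,0.001,0,255]]}}

```text
time: 44.1
ee_pos: [0.5317, -0.2136, 0.104]
ee_rot: [179.9, 0.2, 29.0]
contact_force: [-0.5, 0.4, -0.6]
opening: 0.006
```

Run:
```python
from h import *
im=held('w26')
```

```text
pose [ 0.5314 -0.2129  0.1039] [1.7994e+02 1.6000e-01 2.9000e+01] open 0.007
```

View pics/w26.png

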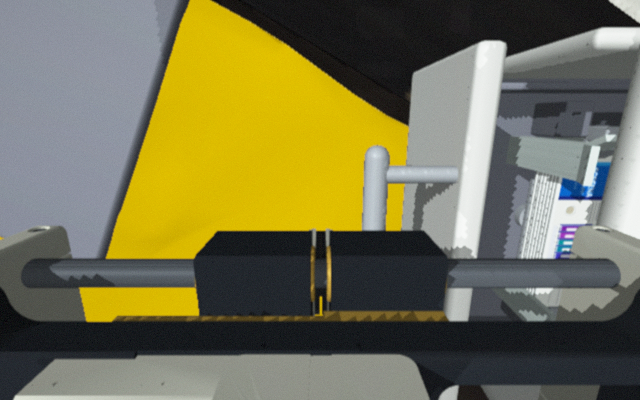

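{"method": "send_rows", "body": {"moves": [[0.003,-0.0054,0,0,255],[0.006,-0.0108,0,0,255],[0.009,-0.0162,0,0,255],[0.0116,-0.021,0,0,255],[0.0116,-0.021,0,0,255]]}}

```text
time: 44.78
ee_pos: [0.5434, -0.2349, 0.1041]
ee_rot: [179.9, 0.2, 29.0]
contact_force: [-0.6, -0.5, -0.4]
opening: 0.007
```

{"method": "send_rows", "body": {"moves": [[0.0012,-0.0022,0,0,255],[0.0024,-0.0044,0,0,255],[0.0036,-0.0066,0,0,255],[0.0042,-0.0076,0,0,255]]}}

```text
time: 45.28
ee_pos: [0.5472, -0.2419, 0.104]
ee_rot: [180.0, 0.2, 29.0]
contact_force: [-4.0, 6.1, 6.1]
opening: 0.003
```

{"method": "send_rows", "body": {"moves": [[0.0012,-0.0022,0,0,255],[0.0019,-0.0035,0,0,255],[0.0019,-0.0035,0,0,255]]}}

```text
time: 45.65
ee_pos: [0.5474, -0.242, 0.1037]
ee_rot: [-179.6, 0.2, 29.0]
contact_force: [-9.8, 13.5, 13.5]
opening: 0.009
```

{"method": "send_rows", "body": {"moves": [[-0.005,0.009,0,0,255],[-0.015,0.027,0,0,255],[-0.02,0.035,0.05,0,255],[-0.02,0.035,0.1,0,255],[-0.037,0.0,0.16,0,255],[-0.037,-0.041,0.197,0,255],[-0.037,-0.041,0.197,0,255],[-0.037,-0.041,0.197,0,255]]}}

```text
time: 46.65
ee_pos: [0.5104, -0.2827, 0.3002]
ee_rot: [-179.6, 0.1, 29.0]
contact_force: [0.8, 0.6, -0.6]
opening: 0.003
```

Run:
```python
from h import *
im=held('w27'); crop(im,300,0,500,240,2.5,'c27')
```

```text
pose [ 0.5105 -0.2818  0.2995] [-179.5     0.19   29.1 ] open 0.006
```

View pics/c27.png

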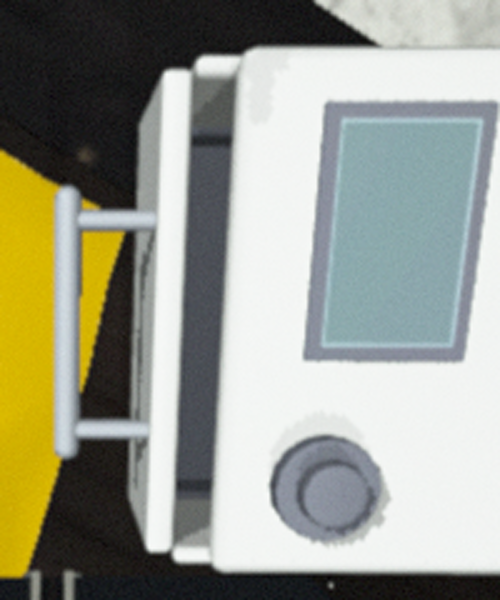

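Run:
```python
from h import *
im,c=load('w27')
f=lambda p: (np.array(p,float)+.5)/2.5-.5+[300,0]
yaw=np.radians(-61); ex=np.array([np.cos(yaw),np.sin(yaw)])
h=back(c,f([(68,190),(66,454)]),.098); print(h.mean(0), h.mean(0)[:2]@ex, 'start was',np.array([.55853,-.26057])@ex,'out',np.array([.4864,-.1297])@ex)
u=back(c,f([(241,60),(218,560)]),.124); print('front',u.mean(0)[:2]@ex)
u=back(c,f([(161,80),(148,540)]),.107); print('panel',u.mean(0)[:2]@ex)
i1,c1=load('w1'); print(back(c1,[(327.5,100),(327.5,150)],.098))
for n in ('w1','w27'):
    i,_=load(n); r=i[110,315:400].astype(int).min(1); print(n,list(r))
```

```text
[ 0.55871134 -0.26050066  0.098     ] 0.49870764458850153 start was 0.498680374285499 out 0.349249575303798
front 0.5604856968699229
panel 0.5338679939118044
[[ 0.58755863 -0.24843242  0.098     ]
 [ 0.54306103 -0.27265574  0.098     ]]
w1 [np.int64(0), np.int64(0), np.int64(0), np.int64(66), np.int64(145), np.int64(180), np.int64(199), np.int64(206), np.int64(208), np.int64(206), np.int64(191), np.int64(170), np.int64(148), np.int64(117), np.int64(75), np.int64(22), np.int64(0), np.int64(0), np.int64(0), np.int64(0), np.int64(0), np.int64(0), np.int64(0), np.int64(0), np.int64(0), np.int64(6), np.int64(31), np.int64(31), np.int64(26), np.int64(26), np.int64(27), np.int64(18), np.int64(26), np.int64(20), np.int64(24), np.int64(53), np.int64(100), np.int64(141), np.int64(112), np.int64(100), np.int64(122), np.int64(148), np.int64(153), np.int64(165), np.int64(198), np.int64(238), np.int64(243), np.int64(244), np.int64(244), np.int64(242), np.int64(241), np.int64(241), np.int64(240), np.int64(235), np.int64(213), np.int64(162), np.int64(92), np.int64(78), np.int64(75), np.int64(77), np
[... 881 characters left out ...]
np.int64(29), np.int64(74), np.int64(139), np.int64(140), np.int64(99), np.int64(94), np.int64(125), np.int64(150), np.int64(153), np.int64(169), np.int64(209), np.int64(240), np.int64(245), np.int64(245), np.int64(245), np.int64(244), np.int64(242), np.int64(242), np.int64(241), np.int64(235), np.int64(212), np.int64(159), np.int64(93), np.int64(73), np.int64(75), np.int64(75), np.int64(73), np.int64(74), np.int64(77), np.int64(74), np.int64(72), np.int64(75), np.int64(76), np.int64(79), np.int64(76), np.int64(77), np.int64(80), np.int64(109), np.int64(171), np.int64(204), np.int64(228), np.int64(235), np.int64(239), np.int64(241), np.int64(241), np.int64(244), np.int64(243), np.int64(243)]
```

Run:
```python
from h import *
im,c=load('w27'); print(manip.sense()['ee_pos'],manip.sense()['ee_rot'])
u=(np.array([338,496])+.5)/2.5-.5+[300,0]
for z in (.128,.132,.136): print(z,back(c,u,z)[0].round(4))
```

```text
[ 0.51045914 -0.28176075  0.29952217] [-179.50475108    0.18650871   29.09575897]
0.128 [ 0.5551 -0.3865  0.128 ]
0.132 [ 0.5553 -0.3847  0.132 ]
0.136 [ 0.5555 -0.3829  0.136 ]
```

{"method": "send_rows", "body": {"moves": [[0.045,-0.1022,0,0,255],[0.045,-0.1022,-0.04,0,255],[0.045,-0.1022,-0.09,0,255],[0.045,-0.1022,-0.125,0,255],[0.045,-0.1022,-0.125,0,255],[0.045,-0.1022,-0.125,0,255]]}}

```text
time: 47.45
ee_pos: [0.5559, -0.3836, 0.1753]
ee_rot: [-179.5, 0.2, 29.1]
contact_force: [0.4, -0.4, 1.1]
opening: 0.005
```

Run:
```python
from h import *
im=held('w28')
im,c=shot('top','t28'); crop(im,380,90,520,210,5,'c28')
```

```text
pose [ 0.5562 -0.3839  0.1759] [-1.7959e+02  1.5000e-01  2.9140e+01] open 0.001
end row 150 tool x 0.0526
```

View pics/w28.png

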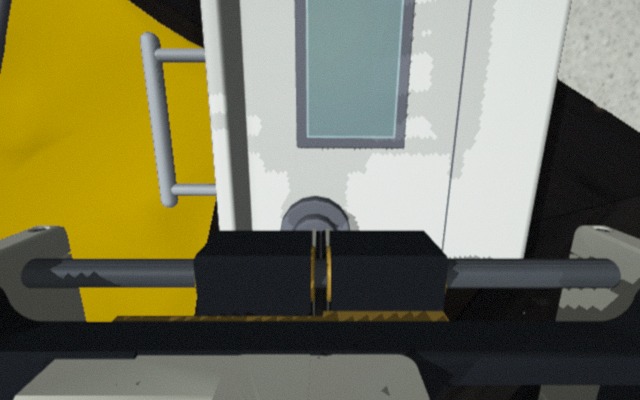

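Run:
```python
from h import *
for z in (.124,.128,.132): print(z,toolpt((315,197),.1759-z),toolpt((281,228),.1759-z),toolpt((349,228),.1759-z))
im,c=load('w28'); crop(im,270,185,360,235,8,'c29')
```

```text
0.124 [ 0.02095115 -0.00388496  0.0519    ] [ 0.00097952 -0.02513829  0.0519    ] [0.00103576 0.01722571 0.0519    ]
0.128 [ 0.02198227 -0.00381091  0.0479    ] [ 0.00244324 -0.02460388  0.0479    ] [0.00249826 0.0168425  0.0479    ]
0.132 [ 0.0230134  -0.00373685  0.0439    ] [ 0.00390695 -0.02406946  0.0439    ] [0.00396076 0.01645929 0.0439    ]
```

View pics/c29.png

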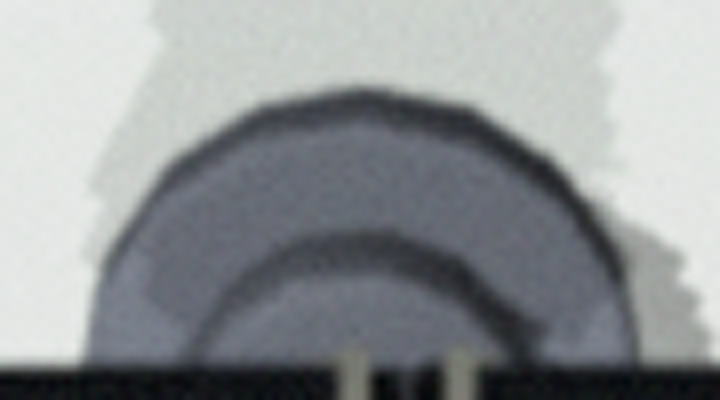

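{"method": "send_rows", "body": {"moves": [[-0.0015,0.0026,-0.005,0,255],[-0.0015,0.0026,-0.008,0,255],[-0.0015,0.0026,-0.011,0,255],[-0.0015,0.0026,-0.013,0,255],[-0.0015,0.0026,-0.013,0,255]]}}

```text
time: 48.18
ee_pos: [0.5551, -0.3813, 0.1651]
ee_rot: [-179.6, 0.0, 29.2]
contact_force: [-3.1, 7.4, 18.3]
opening: 0.006
```

{"method": "send_rows", "body": {"moves": [[0,0,0.005,0,255],[0,0,0.012,0,255],[0,0,0.012,0,255]]}}

```text
time: 48.55
ee_pos: [0.5552, -0.3816, 0.1775]
ee_rot: [-179.7, 0.0, 29.1]
contact_force: [0.8, 0.1, 0.2]
opening: 0.002
```

{"method": "send_rows", "body": {"moves": [[0,0,-0.003,0,255],[0,0,-0.006,0,255],[0,0,-0.006,0,255]]}}

```text
time: 48.92
ee_pos: [0.555, -0.3815, 0.1708]
ee_rot: [-179.6, 0.0, 29.1]
contact_force: [-0.6, 0.7, -0.3]
opening: 0.006
```

{"method": "send_rows", "body": {"moves": [[0,0,-0.001,0,255],[0,0,-0.002,0,255],[0,0,-0.002,0,255]]}}

```text
time: 49.3
ee_pos: [0.555, -0.3816, 0.169]
ee_rot: [-179.6, 0.0, 29.1]
contact_force: [-0.1, 0.0, 2.6]
opening: 0.004
```

{"method": "send_rows", "body": {"moves": [[0,0,-0.001,0,255],[0,0,-0.002,0,255],[0,0,-0.002,0,255]]}}

```text
time: 49.68
ee_pos: [0.555, -0.3816, 0.167]
ee_rot: [-179.6, 0.0, 29.1]
contact_force: [0.0, 0.7, 3.2]
opening: 0.006
```

{"method": "send_rows", "body": {"moves": [[0,0,-0.001,0,255],[0,0,-0.002,0,255],[0,0,-0.002,0,255]]}}

```text
time: 50.05
ee_pos: [0.555, -0.3817, 0.1654]
ee_rot: [-179.7, 0.0, 29.1]
contact_force: [-1.9, 1.1, 7.2]
opening: 0.007
```

{"method": "send_rows", "body": {"moves": [[0,0,-0.0015,0,255],[0,0,-0.0015,0,255],[0,0,0.02,0,255],[0,0,0.08,0,255],[-0.045,0.1,0.135,0,255],[-0.045,0.1,0.135,0,255],[-0.045,0.1,0.135,0,255],[-0.045,0.1,0.135,0,255]]}}

```text
time: 51.05
ee_pos: [0.5103, -0.2816, 0.301]
ee_rot: [-179.7, -0.0, 29.2]
contact_force: [-0.0, -1.0, 0.5]
opening: 0.006
```

Run:
```python
from h import *
im=held('w30'); crop(im,300,0,500,240,2.5,'c30'); shot('top','t30'); shot('side','s30')
```

```text
pose [ 0.5101 -0.2823  0.3006] [-1.7968e+02  2.0000e-02  2.9110e+01] open 0.005
```

View pics/c30.png

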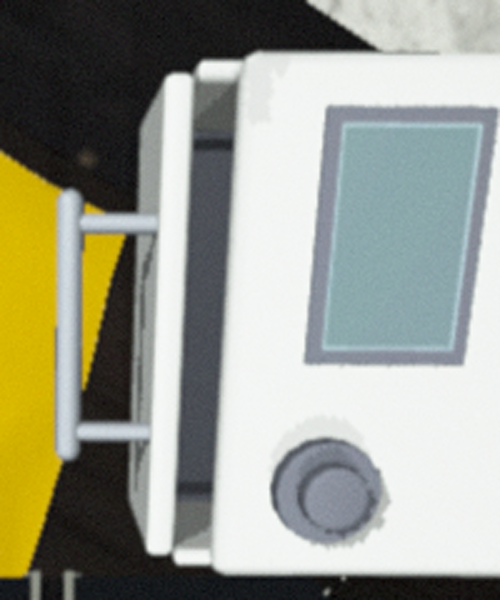

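View pics/t30.png

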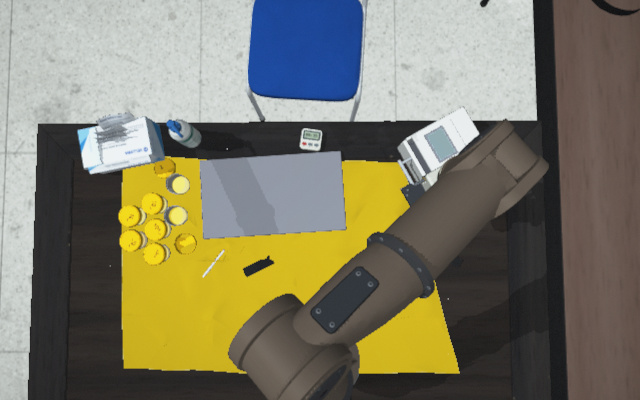

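Run:
```python
from h import *
s=manip.sense(); print(s['time'],s['contact_force'])
a=cv2.imread('pics/top0.png');b=cv2.imread('pics/t30.png'); print('cups diff',cv2.absdiff(a,b)[165:240,120:200].mean())
print(manip.job_done())
```

```text
51.2 [-0.43298701  0.62292533  0.02532399]
cups diff 11.559388888888888
the job is handed in; nothing more can be done
None
```

I did the whole job and handed it in at 51 s. The hand-in gives no verdict.

**What I did**
- I pulled the drawer out to its end stop.
- I picked up the four cassettes on the board, all that were there. I laid each face up in the magazine with its blue end left and pressed it under the catches.
- I pushed the drawer home and pressed the start button to its bottom stop twice, about 5 mm each time.

**Last checks**
- **Cassettes:** The wrist picture after each press showed the top cassette lying under both catches, blue end left. The board was empty at the end.
- **Drawer:** It met a firm stop at about 17 N. The handle moved 148–150 mm between full out and home, and it is back where it started. So it started home, or within a millimetre or two of it. A dark slot shows behind the drawer's front panel. It looks the same as at the start, so I took it as part of the housing.
- **Start button:** It is back up, and the arm is clear of everything with no contact force.
- **Cups:** Both cups stand in the same place in the first and last top pictures. A pixel comparison of that area did not come out near zero (average difference 11.6). I put that down to changed shadows but did not check it.

The top and wrist cameras disagreed by about 3 mm along y on the cassettes. I used the wrist camera, and the view of each cassette in the grip confirmed it.

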